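Put up pot trays and set out the houseleeks

ROBOT

A 6-joint arm with a two-finger parallel gripper is mounted at the origin on the work surface. World frame = base frame: x ahead of the robot, y to its left, z up, the work surface at z = 0. Lengths are in m, angles in rad, forces in N, time in s.
With the tool pointing down it reaches from about 0.275 to 0.85 m from the base axis. Payload 19 kg.
Tool frame: the origin (TCP) lies midway between the tips of the shut fingers; the grasp point (between the pads) lies 19 mm behind it; z points along the fingers, y is the line along which they close (so a half turn about z gives the same grasp; the last joint's range is limited). The gripper opens to 85 mm and grips with 20 to 120 N. Pads are 22 mm wide; open, the fingers measure 114 mm over their backs; the gripper's body (76 mm by 85 mm) begins 54 mm behind the grasp point. The pads swing forward as they close: fully open they stand 13 mm farther back than shut.
Start: joints at [-1.478, 0.15, 1.437, -0, 1.554, -0.134], TCP at [0.129, -0.56, 0.231] pointing down, gripper open.
Joint ranges: [-2.8, 2.8], [-0.68, 2.1], [0.12, 2.68], [-1.39, 4.53], [0.16, 2.79], [-2.81, 2.81]. Speed limits (rad/s): [1.89, 1.89, 2.22, 3.01, 3.01, 3.01].

INTERFACE

Orientations are given as a unit quaternion [x, y, z, w].
In Python, from plant import sensors, camera, camera_model, job gives the robot as it stands.
- The arm moves only by the tool move_arm, never from a script. Its argument "plan" is a list of rows, each a list of 7 numbers: the turn, a rotation vector about the tool's x, y, z in rad, then the shift along the tool's x, y, z in mm, then the opening, from 0 (shut) to 1 (fully open). A call has 1 to 5 rows; each row is the pose to reach, as a shift and turn from the pose commanded when the call began, along the tool's axes at that moment; what a row does not reach only later rows make up. A row lasts 1/8 s, in which the tool goes at most 62.5 mm and 10.7 degrees, less where a joint would pass 70% of its speed; a pose out of reach is approached as far as the arm can. A call with a gripper value outside its range is refused whole. The fingers move at their own pace and stop on an object; the grip force is fixed at half the most. Time passes only in rows, so rows that repeat a pose let the fingers close. It gives the time, the measured TCP pose, the force, the opening and the grip force at its end, in the units of the state.
- sensors.get_state(): the state, without advancing time (a new reading comes with each control period).
- camera(name): name is "side" or "top"; returns the picture (400x640x3 uint8, red, green, blue); there is no depth.
- camera_model(name): a dict with "fx", "fy", "cx", "cy" (pixels), "distortion" ([k1, k2, p1, p2, k3] as OpenCV has them; the pictures are not rectified), "extrinsics" (4x4, takes a point from world to camera coordinates). Camera axes: x right, y down, z forward; pixel columns grow to the right and rows downward; lengths in m; the calibration is good to about 2 mm. A picture is of the moment at which its call begins. camera_model takes no time and is no camera call.
- job.finish_job(): hands the job in; it is judged then, once.
The state is a dict: "time_s": time; "q": joint angles; "joint_vel": joint speeds; "tau": joint torques, N m; "ee_pos": TCP position; "eef_rot": TCP orientation; "force": force on the tool from outside, world axes, zero at the start; "ft_torque": the same for the moment, N m; "finger_gap": finger opening in m; "grip_force": force on a finger pad.
Only numpy, scipy, OpenCV 4.12 (cv2) and the standard library are available. Lean on these libraries where they do the work, as an engineer would, in place of code of your own. Each camera call takes 0.05 s, during which the arm holds its last target. There are 200 camera calls.

TASK

Put up every tray arm that stands on the bench: hook its claws into the slots of one of the stand's three slotted posts, one tray arm to a post, and press it down until it locks fully home. Swing the cold frame's glazed door right open by its handle, take out each potted houseleek and stand it upright in the middle of a tray, one to a tray, then swing the door shut again. Leave the other things on the bench where they are and do not tip a plant over.

Things in the scene. Friction and masses are not known exactly. Their poses are not given: they have to be found in the camera images.
- tray1: tray arm, one of two or three alike (None = absent): steel tray folded like an upside-down channel, 120 mm long (x), 64 wide (y), 66 tall, 0.35 kg; flat top 66 mm above its underside, 8 mm lip on its front (-x) edge only; two claws on its back (+x). Origin: centre of the underside of the 120 x 64 part; z up. Stands on its side walls on the bench, claws roughly away from the robot; grip across the 64 mm
- tray1_claw (a point): underside of tray1's upper claw where it leaves the back, at (60, 0, 56) mm of tray1, same axes. The two claws are 42 mm one above the other; each is 8 mm thick (y), 19 tall, 15 deep: a 7 mm tall neck straight out of the back, then a tongue hanging 12 mm below the neck's underside, 5.8 mm clear of the back, ending in a rounded toe
- tray2: tray arm like tray1, same size, origin and axes (None = absent)
- tray2_claw (a point): the same point of tray2
- tray3: tray arm like tray1, same size, origin and axes (None = absent)
- tray3_claw (a point): the same point of tray3
- stand: fixed stand: three upright slotted steel posts 30 mm wide, 120 mm apart, 250 mm tall, on a 22 mm thick wooden foot that reaches 70 mm in front of them, joined behind by a wooden rail. Origin: on the bench under the middle post's front face; x points from the posts' front faces to their backs, away from the robot; a tray arm on a post has the stand's yaw
- post1_slot (a point): left (+y) post's front face, middle of the lower edge of its upper slot, 156 mm above the bench; axes as the stand. Each post has two slots, 13 mm wide, 27 tall, lower edges 42 apart, in a 4 mm thick face. Hook on: claws 14 to 19 mm above home, push straight in (+x) till the back meets the face, then straight down. Home: tray_claw is at post_slot, the tray arm's underside 100 mm above the bench
- post2_slot (a point): the same point of the middle post. In every post a sprung roller behind the upper slot stands in the way of the claw's toe from about 14 to 6 mm above home: a push down of about 10 N (up to 25 N is safe, best near the post) drives the toe past it, then it snaps over the toe and locks. Steel on steel is smooth. Let go before it is pressed down, the tray arm rests half way or falls off
- post3_slot (a point): the same point of the right (-y) post
- frame: fixed wooden cold frame, 200 mm deep (x), 420 mm wide (y), 12 mm walls, 100 mm high in front (-x, towards the robot) and 150 mm at the back; inner floor 8 mm above the bench; glazed door on top. Origin: centre of its underside, z up
- frame_door (a joint): angle of the cold frame's glazed door about its hinge along the back edge: 0 shut (it then slopes down 0.245 rad to the front), grows as its front edge swings up and back, to 2.0 at most; upright at about 1.81. The hinge is stiff (about 0.65 N m) so the door, 0.4 kg, stays where it is left. The door is 208 mm from hinge to front edge and 16 mm thick
- door_handle (a point): middle of the door's handle: a round bar 10 mm thick, 110 mm long along the frame's y, 45 mm off the door's outer face, 20 mm from the door's front edge, 198 mm from the hinge line; its axes turn with the door
- door_hinge (a point): middle of the door's hinge line, which runs along the frame's y, 152 mm above the bench; its axes turn with the door
- plant1: potted houseleek, one or two of three alike (None = not there): terracotta thumb pot 62 mm tall, foot 47 mm across, straight collar 62 mm across from 43 mm up to the rim, 0.18 kg, with a low rosette that rises 20 mm above the rim. Origin: centre of its underside, z up. It stands on the floor of the cold frame at the start
- plant2: potted houseleek like plant1 (None = not there)
- plant3: potted houseleek like plant1 (None = not there)
- big_pot: empty terracotta pot, 126 mm across, 115 mm tall; leave alone; origin on its underside near its middle
- cloche: glass cloche, 170 mm across, 210 mm tall, with a knob; leave alone; origin on its underside near its middle
- seed_tin: metal seed tin, 88 x 123 x 74 mm, round button on its front; leave alone; origin on its underside near its middle
- scoop: lime-green plastic scoop, about 165 mm long, lying; leave alone; origin on its underside near its middle
- widger: stainless widger, 187 mm long, 4 mm thick, lying; leave alone; origin on its underside near its middle
- dibber: wooden dibber, 195 mm long, lying; leave alone; origin on its underside near its middle
- trowel: hand trowel, 285 mm long, lying; leave alone; origin on its underside near its middle
There are look-alikes about, which are no part of the job. What is shaped like the tray2 but orange is not meant.

How it is judged:
By the outcome, as a careful person would: the job done as asked, in the order asked, and still so for the second after the job is handed in, with the robot touching nothing.
Of tray1, tray2, tray3 only 2 to 3 are there at a start; the rules pass over those that are not, and their reading is None.
Of plant1, plant2, plant3 only 1 to 2 are there at a start; the rules pass over those that are not, and their reading is None.
At some moment in a run one of tray1, tray2, tray3 may be knocked a few centimetres aside while the robot is not near it.
It also fails if it takes over 210 s, if anything falls off the work surface, if the arm or the gripper's body presses on something with over 40 N, if the wrist force passes 120 N, or if a joint passes its speed limit or range.

## Working session

There is one attempt and no reset: what is moved stays moved. The work goes in short steps, Python scripts to look and compute and a tool call to move; the robot and the scene stay as the last step left them, time stands still between calls to the robot, and variables do not carry over. Pictures are saved under pics/ and viewed, at most 14 in all, crops included, and the job is handed in when it is done.

Besides the shell and the picture viewer there is one more tool, called by a JSON object that holds its "fn" and its "kwargs", one argument or row to a line. move_arm: Moves the arm, as the interface text tells. Its arguments: {"type":"object","properties":{"plan":{"type":"array"}},"required":["plan"]}

```bash
mkdir -p pics; ls
cat > h.py <<'E'
import numpy as np, cv2
from plant import sensors, camera, camera_model, job
from scipy.spatial.transform import Rotation as R
def snap(n,tag):
    im=camera(n); cv2.imwrite(f'pics/{tag}.png',im[:,:,::-1]); return im
def K(n):
    m=camera_model(n); return m,np.array([[m['fx'],0,m['cx']],[0,m['fy'],m['cy']],[0,0,1]]),np.array(m['distortion'],float),np.array(m['extrinsics'])
def ray(n,uv):
    m,k,d,E=K(n); p=cv2.undistortPoints(np.array([[uv]],float),k,d)[0,0]
    return -E[:3,:3].T@E[:3,3], E[:3,:3].T@np.array([p[0],p[1],1])
def onz(n,uv,z):
    c,d=ray(n,uv); return c+d*(z-c[2])/d[2]
def proj(n,P):
    m,k,d,E=K(n); r,_=cv2.Rodrigues(E[:3,:3]); return cv2.projectPoints(np.array(P,float).reshape(-1,3),r,E[:3,3],k,d)[0].reshape(-1,2)
def tri(a,ua,b,ub):
    c1,d1=ray(a,ua); c2,d2=ray(b,ub); d1/=np.linalg.norm(d1); d2/=np.linalg.norm(d2)
    s=np.linalg.lstsq(np.stack([d1,-d2],1),c2-c1,rcond=None)[0]
    p,q=c1+d1*s[0],c2+d2*s[1]; return (p+q)/2,np.linalg.norm(p-q)
E
python3 - <<'E'
from h import *
snap('top','top0');snap('side','side0')
for n in('top','side'): print(n,np.round(ray(n,(320,200)),3), camera_model(n)['fx'])
s=sensors.get_state();print({k:np.round(v,3) for k,v in s.items()})
E
```

```text
pics
top [[ 0.307  0.02   1.737]
 [ 0.143 -0.03  -0.989]] 457.00551858899826
side [[ 0.413  1.441  1.781]
 [ 0.046 -0.651 -0.758]] 518.5969420964885
{'time_s': np.float64(0.1), 'q': array([-1.478,  0.151,  1.438,  0.   ,  1.554, -0.134]), 'joint_vel': array([ 0.001,  0.   , -0.002, -0.   , -0.001,  0.001]), 'tau': array([ 4.0000e-03, -7.1438e+01, -5.7179e+01, -0.0000e+00,  7.0000e-03,
       -0.0000e+00]), 'ee_pos': array([ 0.129, -0.56 ,  0.231]), 'eef_rot': array([ 0.994,  0.113,  0.   , -0.001]), 'force': array([-0.248,  0.342,  0.291]), 'ft_torque': array([-0.055,  0.019, -0.003]), 'grip_force': np.float64(0.0), 'finger_gap': np.float64(0.085)}
```

View pics/top0.png

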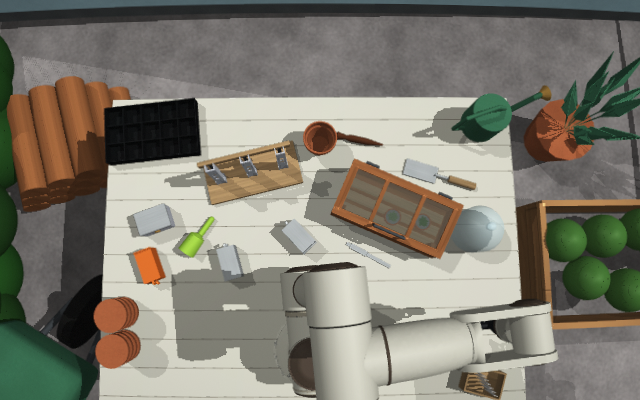

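View pics/side0.png

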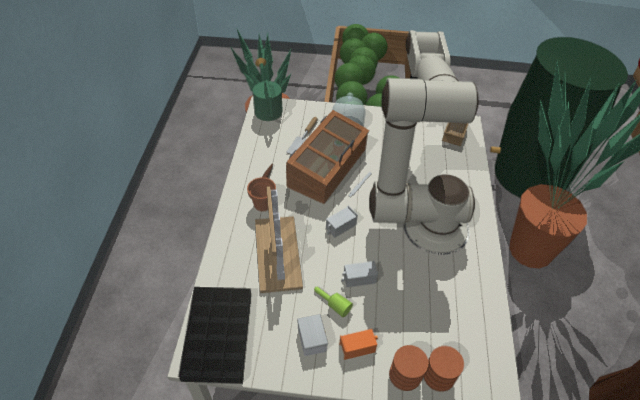

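Run:
```python
from h import *
t=cv2.imread('pics/top0.png');s=cv2.imread('pics/side0.png')
a=cv2.resize(t[130:290,120:320],(800,600)[:2] if 0 else (750,600),interpolation=cv2.INTER_CUBIC)
b=cv2.resize(s[180:380,230:430],(600,600),interpolation=cv2.INTER_CUBIC)
c=cv2.resize(t[145:270,320:480],(768,600),interpolation=cv2.INTER_CUBIC)
for n,i in zip('abc',(a,b,c)): cv2.imwrite(f'pics/c0{n}.png',i)
```

```text
(no output)
```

View pics/c0a.png

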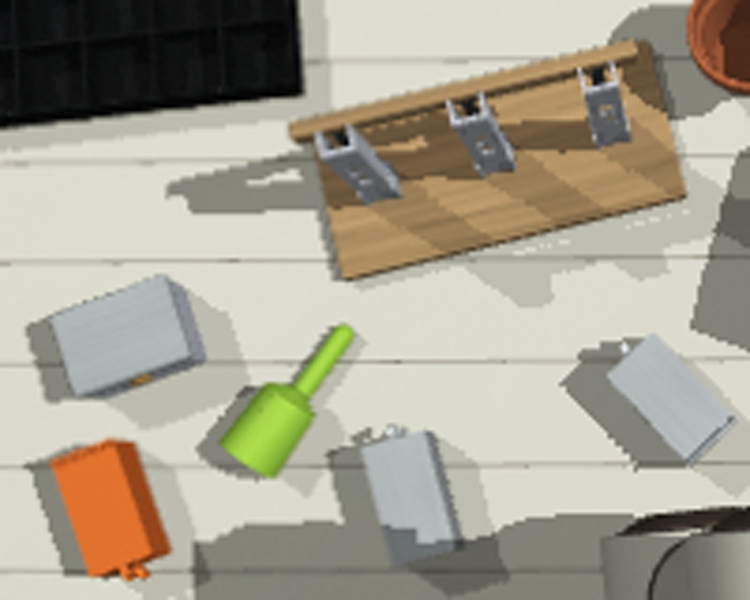

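View pics/c0b.png

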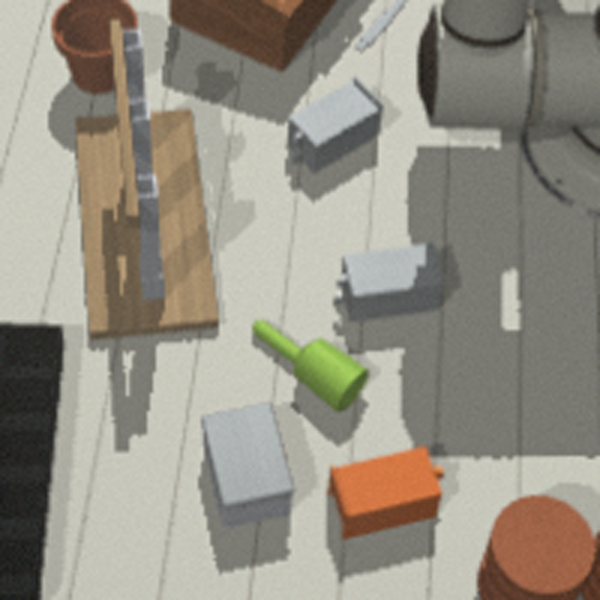

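View pics/c0c.png

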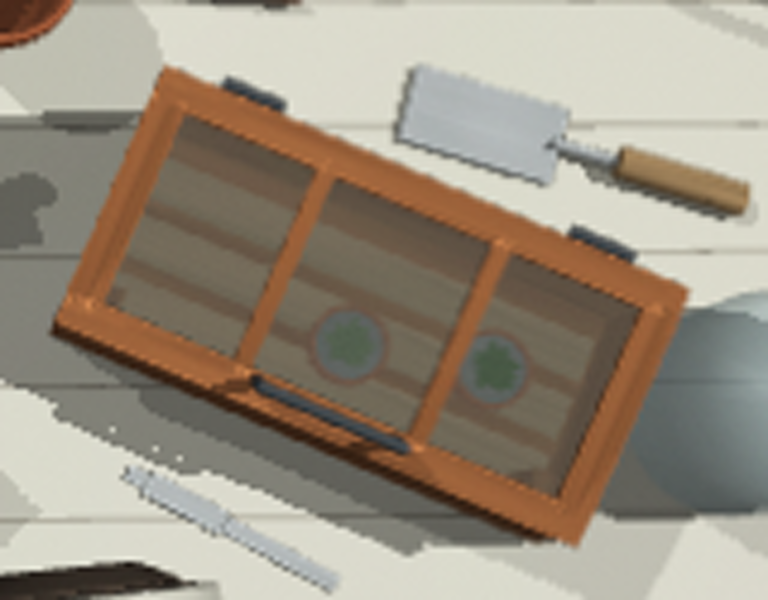

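Run:
```python
from h import *
t=cv2.imread('pics/top0.png');s=cv2.imread('pics/side0.png')
r=lambda i:cv2.resize(i,None,fx=5,fy=5,interpolation=cv2.INTER_CUBIC)
M=np.zeros((600,800,3),np.uint8)
M[:375,:550]=r(t[135:210,195:305]); M[:600,550:]=r(s[178:298,253:303])
M[375:,:225]=r(t[240:285,205:250]); M[375:,250:500]=r(t[213:258,275:325])
cv2.imwrite('pics/m1.png',M)
```

```text
(no output)
```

View pics/m1.png

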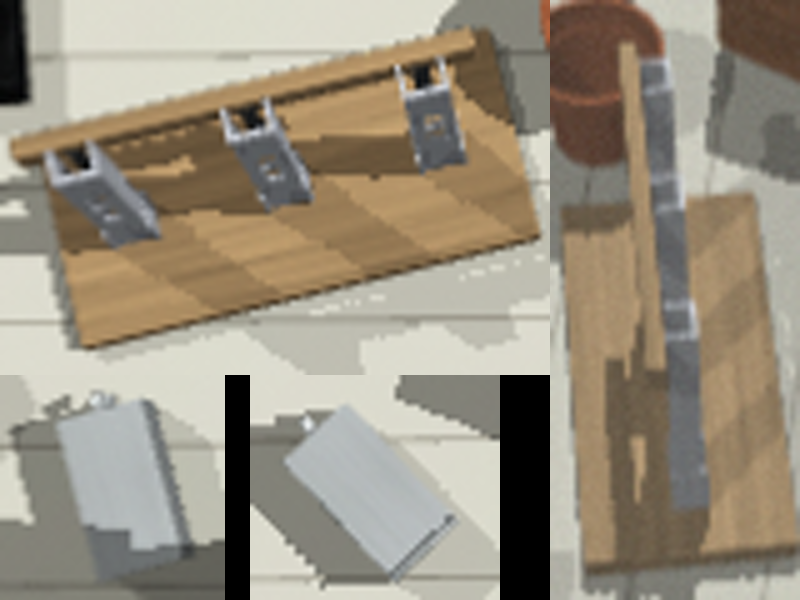

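Run:
```python
from h import *
o=lambda x,y,ox,oy:((x+.5)/5-.5+ox,(y+.5)/5-.5+oy)
T={1:[(55,190),(98,176)],2:[(231,147),(277,133)],3:[(405,97),(450,88)]}
B={1:[(117,247),(158,235)],2:[(267,208),(312,196)],3:[(420,170),(465,160)]}
for d,z in((T,.25),(B,.022)):
  m=[]
  for k in d:
    p=[onz('top',o(*q,195,135),z) for q in d[k]]; m.append(np.mean(p,0)); print(k,z,np.round(m[-1],4),'w',round(np.linalg.norm(p[0]-p[1])*1000))
  v=m[0]-m[2]; print('span',np.linalg.norm(v),'yaw',np.degrees(np.arctan2(-v[0],v[1])), 'mean',np.mean(m,0))
f=[onz('top',o(*q,195,135),.022) for q in((82,343),(540,232))];v=f[0]-f[1];print('foot',np.mean(f,0),np.linalg.norm(v),np.degrees(np.arctan2(-v[0],v[1])))
for n,cs,of in(('A',[(57,48),(135,27),(175,172),(98,205)],(205,240)),('B',[(35,85),(95,30),(202,142),(142,202)],(275,213))):
  p=np.array([onz('top',o(*c,*of),.066) for c in cs]); a=(p[0]+p[1]-p[2]-p[3])/2; b=(p[0]+p[3]-p[1]-p[2])/2
  print(n,np.round(p.mean(0),4),'L',np.linalg.norm(a),'W',np.linalg.norm(b),'yaw',np.degrees([np.arctan2(a[1],a[0]),np.arctan2(-b[0],b[1])]))
c=lambda x,y:(320+(x+.5)/4.8-.5,145+(y+.5)/4.8-.5)
for q in((347,343),(495,368)): print('plant',np.round(onz('top',c(*q),.07),4))
for q in((255,381),(408,448)): print('handle',np.round(onz('top',c(*q),.152),4))
for q,z in(((60,330),.108),((575,545),.108),((168,68),.158),((690,290),.158)): print('door corner',np.round(onz('top',c(*q),z),4))
```

```text
1 0.25 [0.6218 0.3403 0.25  ] w 30
2 0.25 [0.65   0.2223 0.25  ] w 32
3 0.25 [0.6816 0.1068 0.25  ] w 31
span 0.2410195400028432 yaw 14.365062534007444 mean [0.65109326 0.22311338 0.25      ]
1 0.022 [0.6245 0.3413 0.022 ] w 33
2 0.022 [0.6539 0.2254 0.022 ] w 36
3 0.022 [0.6819 0.1084 0.022 ] w 35
span 0.2399149365449823 yaw 13.84286312352927 mean [0.65339527 0.22505039 0.022     ]
foot [0.58763266 0.20804251 0.022     ] 0.35783828419752145 13.404425940901572
A [0.3235 0.307  0.066 ] L 0.1134547534116302 W 0.059417942839509325 yaw [15.84444699 18.84295696]
B [0.4185 0.0507 0.066 ] L 0.11471132671282748 W 0.060654644877117934 yaw [42.68704278 43.40373458]
plant [ 0.4867 -0.2945  0.07  ]
plant [ 0.4663 -0.4086  0.07  ]
handle [ 0.4506 -0.2107  0.152 ]
handle [ 0.4007 -0.3211  0.152 ]
door corner [ 0.4942 -0.0718  0.108 ]
door corner [ 0.3296 -0.4538  0.108 ]
door corner [ 0.6825 -0.1519  0.158 ]
door corner [ 0.514  -0.5341  0.158 ]
```

```bash
cat >> h.py <<'E'
def down(th): # tool down, tool x at heading th deg
    t=np.radians(th); x=[np.cos(t),np.sin(t),0]; y=[np.sin(t),-np.cos(t),0]
    return R.from_matrix(np.array([x,y,[0,0,-1]]).T)
def rel(pos,Rt,p0=None,R0=None):
    s=sensors.get_state(); R0=R0 or R.from_quat(s['eef_rot']); p0=s['ee_pos'] if p0 is None else p0
    v=R0.inv().apply(np.array(pos)-p0)*1000; w=(R0.inv()*Rt).as_rotvec()
    print('turn',np.round(w,3),'shift',np.round(v,1),'dist',round(np.linalg.norm(v)))
def st():
    s=sensors.get_state(); x=R.from_quat(s['eef_rot']).as_matrix()
    print('t',round(s['time_s'],2),'p',np.round(s['ee_pos'],4),'th',np.round(np.degrees(np.arctan2(x[1,0],x[0,0])),1),'z',np.round(x[:,2],3),'F',np.round(s['force'],1),'gap',round(s['finger_gap'],4),'grip',round(s['grip_force'],1))
E
python3 - <<'E'
from h import *
rel((.4185,.0507,.17),down(43))
E
```

```text
turn [-0.001 -0.    -0.524] shift [ 419.2 -530.    61.4] dist 679
```

{"fn": "move_arm", "kwargs": {
  "plan": [
    [0,0,0,37,-47,0,1],
    [0,0,0,74,-94,0,1],
    [0,0,0,111,-141,0,1],
    [0,0,0,148,-188,0,1],
    [0,0,0,185,-235,0,1]
  ]
}}

```text
time_s: 0.72
ee_pos: [0.257, -0.2878, 0.2311]
eef_rot: [0.994, 0.113, 0.0, -0.0]
force: [1.3, -0.5, 0.5]
finger_gap: 0.085
grip_force: 0.0
```

{"fn": "move_arm", "kwargs": {
  "plan": [
    [0,0,0,37,-47,0,1],
    [0,0,0,74,-94,0,1],
    [0,0,0,111,-141,0,1],
    [0,0,0,148,-188,0,1],
    [0,0,0,185,-235,0,1]
  ]
}}

```text
time_s: 1.35
ee_pos: [0.3841, -0.0181, 0.2314]
eef_rot: [0.994, 0.113, 0.0, 0.0]
force: [1.3, -1.2, 0.3]
finger_gap: 0.0858
grip_force: 0.0
```

Run:
```python
from h import *
st()
rel((.4185,.0507,.13),down(43))
```

```text
t 1.35 p [ 0.3841 -0.0181  0.2314] th 13.0 z [ 0.001 -0.    -1.   ] F [ 1.3 -1.2  0.3] gap 0.0858 grip 0.0
turn [ 0.    -0.    -0.524] shift [ 49.  -59.4 101.4] dist 127
```

{"fn": "move_arm", "kwargs": {
  "plan": [
    [0,0,-0.13,12,-15,25,1],
    [0,0,-0.26,24,-30,50,1],
    [0,0,-0.39,37,-45,75,1],
    [0,0,-0.524,49,-59,101,1],
    [0,0,-0.524,49,-59,101,1]
  ]
}}

```text
time_s: 1.98
ee_pos: [0.4173, 0.0492, 0.1288]
eef_rot: [0.93, 0.367, -0.002, -0.001]
force: [-0.2, -1.1, 0.7]
finger_gap: 0.0858
grip_force: 0.0
```

Run:
```python
from h import *
st(); a=snap('top','t1'); b=snap('side','s1')
rel((.4185,.0507,.03),down(43))
M=np.zeros((560,800,3),np.uint8); r=lambda i:cv2.resize(i,(400,400),interpolation=cv2.INTER_CUBIC)
M[:400,:400]=r(a[190:290,250:350]);M[:400,400:]=r(b[160:260,290:390]);cv2.imwrite('pics/m2.png',M[:400,:,::-1])
```

```text
t 1.98 p [0.4173 0.0492 0.1288] th 43.1 z [-0.004  0.    -1.   ] F [-0.2 -1.1  0.7] gap 0.0858 grip 0.0
turn [-0.     0.    -0.002] shift [  2.   -1.6 100.9] dist 101
```

View pics/m2.png

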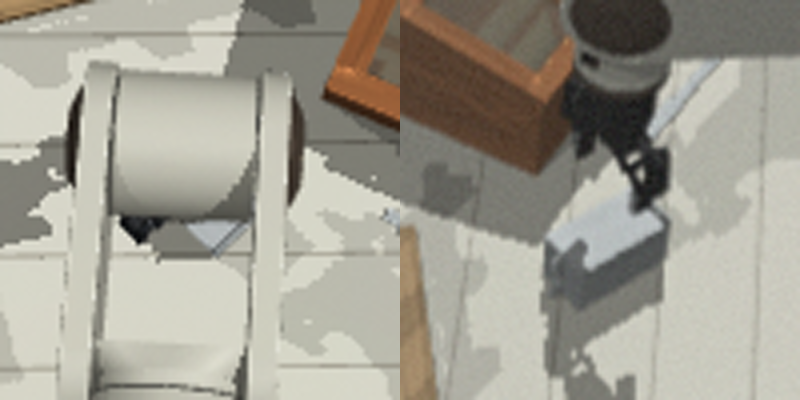

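{"fn": "move_arm", "kwargs": {
  "plan": [
    [0,0,0,2,-2,45,1],
    [0,0,0,2,-2,80,1],
    [0,0,0,2,-2,104,1],
    [0,0,0,2,-2,104,1],
    [0,0,0,2,-2,104,1]
  ]
}}

```text
time_s: 2.7
ee_pos: [0.4192, 0.0509, 0.0279]
eef_rot: [0.931, 0.366, 0.001, 0.0]
force: [-0.1, 0.2, 0.3]
finger_gap: 0.0854
grip_force: 0.0
```

{"fn": "move_arm", "kwargs": {
  "plan": [
    [0,0,0,0,0,0,0],
    [0,0,0,0,0,0,0],
    [0,0,0,0,0,0,0],
    [0,0,0,0,0,0,0],
    [0,0,0,0,0,0,0]
  ]
}}

```text
time_s: 3.32
ee_pos: [0.419, 0.0512, 0.0277]
eef_rot: [0.93, 0.367, 0.001, 0.0]
force: [-4.2, -1.9, 14.6]
finger_gap: 0.0636
grip_force: 64.0
```

```bash
cat >> h.py <<'E'
ST=np.array([.652,.2243,0]); SY=13.9
def post(k): # front face base of post k
    t=np.radians(SY); return ST+np.array([-np.sin(t),np.cos(t),0])*.12*(2-k)
def hook(k,back,up,gx=.06,tz=.025,lat=0): # TCP target; back = distance back-face to post; gx tcp offset from back; tz tcp z when tray on bench
    t=np.radians(SY); x=np.array([np.cos(t),np.sin(t),0]); y=np.array([-x[1],x[0],0]); p=post(k)-x*(back+gx)+y*lat; p[2]=.1+up+tz; return p
E
python3 - <<'E'
from h import *
st(); rel(hook(3,.09,.05),down(SY))
E
```

```text
t 3.33 p [0.419  0.0512 0.0277] th 43.0 z [ 0.002 -0.    -1.   ] F [-4.2 -1.9 14.6] gap 0.0636 grip 64.0
turn [ 0.001 -0.002  0.508] shift [  99.2   64.4 -147.1] dist 189
```

{"fn": "move_arm", "kwargs": {
  "plan": [
    [0,0,0,0,0,-40,0],
    [0,0,0,0,0,-90,0],
    [0,0,0.12,10,0,-140,0],
    [0,0,0.25,30,20,-150,0],
    [0,0,0.38,60,40,-150,0]
  ]
}}

```text
time_s: 3.95
ee_pos: [0.4906, 0.0629, 0.1783]
eef_rot: [0.983, 0.182, 0.001, 0.0]
force: [-0.2, -0.1, -4.0]
finger_gap: 0.0631
grip_force: 69.8
```

Run:
```python
from h import *
st(); rel(hook(3,.04,.05,tz=.0277),down(SY));a=snap('top','t2');b=snap('side','s2')
M=np.zeros((500,800,3),np.uint8); r=lambda i:cv2.resize(i,(400,500),interpolation=cv2.INTER_CUBIC)
M[:,:400]=r(a[120:245,250:350]);M[:,400:]=r(b[150:275,260:360]);cv2.imwrite('pics/m3.png',M[:,:,::-1])
```

```text
t 3.95 p [0.4906 0.0629 0.1783] th 21.0 z [ 0.003 -0.    -1.   ] F [-0.2 -0.1 -4. ] gap 0.0631 grip 69.8
turn [ 0.001 -0.003  0.123] shift [94.5 13.9  0.9] dist 96
```

View pics/m3.png

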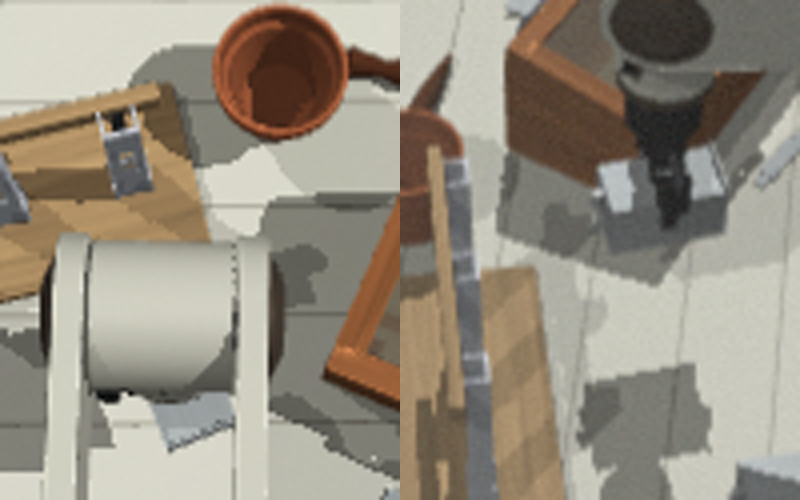

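Run:
```python
from h import *
rel(hook(3,.03,.0165,tz=.0277),down(SY))
```

```text
turn [-0.    -0.001  0.124] shift [103.3  15.1  32.3] dist 109
```

{"fn": "move_arm", "kwargs": {
  "plan": [
    [0,0,0.03,20,3,0,0],
    [0,0,0.06,40,6,10,0],
    [0,0,0.09,60,9,20,0],
    [0,0,0.123,85,13,34,0],
    [0,0,0.123,94,14,34,0]
  ]
}}

```text
time_s: 4.68
ee_pos: [0.5821, 0.0841, 0.1413]
eef_rot: [0.992, 0.124, -0.001, -0.0]
force: [0.1, 0.4, -3.6]
finger_gap: 0.0632
grip_force: 69.6
```

Run:
```python
from h import *
st(); rel(hook(3,.03,.0165,tz=.0277),down(SY)); rel(hook(3,.0,.0165,tz=.0277),down(SY))
```

```text
t 4.67 p [0.5821 0.0841 0.1413] th 14.2 z [-0.002  0.    -1.   ] F [ 0.1  0.4 -3.6] gap 0.0632 grip 69.6
turn [-0.001  0.002  0.006] shift [11.5  0.8 -2.9] dist 12
turn [-0.001  0.002  0.006] shift [41.5  1.  -3. ] dist 42
```

{"fn": "move_arm", "kwargs": {
  "plan": [
    [0,0,0,6,1,0,0],
    [0,0,0,12,1,0,0],
    [0,0,0,12,1,0,0],
    [0,0,0,12,1,0,0]
  ]
}}

```text
time_s: 5.18
ee_pos: [0.5938, 0.0859, 0.1426]
eef_rot: [0.992, 0.124, 0.0, -0.0]
force: [-0.2, -0.1, -3.5]
finger_gap: 0.0631
grip_force: 69.6
```

Run:
```python
from h import *
st(); rel(hook(3,.03,.0165,tz=.0277),down(SY)); rel(hook(3,.0,.0165,tz=.0277),down(SY))
b=snap('side','s3');a=snap('top','t3');M=np.zeros((600,800,3),np.uint8);r=lambda i:cv2.resize(i,(400,400),interpolation=cv2.INTER_CUBIC)
M=np.hstack([r(a[130:210,240:320]),r(b[170:250,255:335])]);cv2.imwrite('pics/m4.png',M[:,:,::-1])
```

```text
t 5.17 p [0.5938 0.0859 0.1426] th 14.2 z [ 0.  0. -1.] F [-0.2 -0.1 -3.5] gap 0.0631 grip 69.6
turn [-0.    -0.     0.005] shift [-0.3 -0.3 -1.6] dist 2
turn [-0.    -0.     0.005] shift [29.7 -0.2 -1.6] dist 30
```

View pics/m4.png

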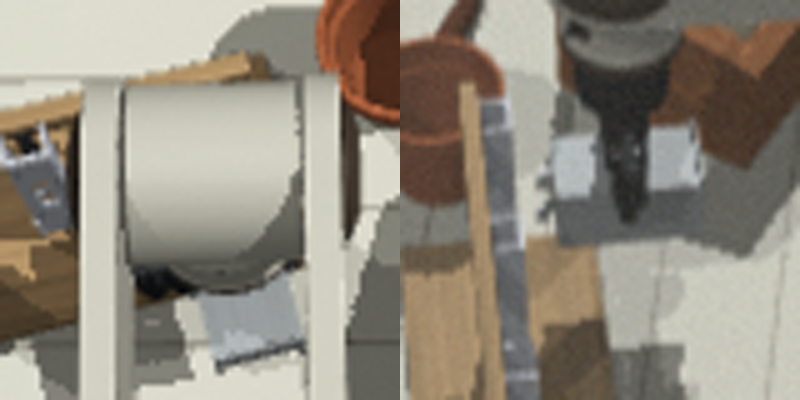

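{"fn": "move_arm", "kwargs": {
  "plan": [
    [0,0,0.005,6,0,-2,0],
    [0,0,0.005,12,0,-2,0],
    [0,0,0.005,16,0,-2,0],
    [0,0,0.005,20,0,-2,0],
    [0,0,0.005,20,0,-2,0]
  ]
}}

```text
time_s: 5.9
ee_pos: [0.6136, 0.0909, 0.1442]
eef_rot: [0.993, 0.121, -0.0, -0.0]
force: [0.1, 0.8, -3.7]
finger_gap: 0.0635
grip_force: 69.6
```

{"fn": "move_arm", "kwargs": {
  "plan": [
    [0,0,0,2,0,0,0],
    [0,0,0,4,0,0,0],
    [0,0,0,6,0,0,0],
    [0,0,0,6,0,0,0]
  ]
}}

```text
time_s: 6.4
ee_pos: [0.6194, 0.0923, 0.1443]
eef_rot: [0.993, 0.121, 0.0, -0.0]
force: [-0.6, 0.2, -4.3]
finger_gap: 0.0634
grip_force: 69.6
```

{"fn": "move_arm", "kwargs": {
  "plan": [
    [0,0,0,1,0,0,0],
    [0,0,0,2,0,0,0],
    [0,0,0,3,0,0,0],
    [0,0,0,4,0,0,0],
    [0,0,0,4,0,0,0]
  ]
}}

```text
time_s: 7.02
ee_pos: [0.6232, 0.0933, 0.1443]
eef_rot: [0.993, 0.121, -0.0, -0.0]
force: [-0.7, 0.7, -4.2]
finger_gap: 0.0633
grip_force: 69.6
```

Run:
```python
from h import *
st(); rel(hook(3,.0,.0165,tz=.0277),down(SY))
```

```text
t 7.03 p [0.6232 0.0933 0.1443] th 13.9 z [-0.  0. -1.] F [-0.7  0.7 -4.2] gap 0.0633 grip 69.6
turn [-0.  0.  0.] shift [-0.6 -0.3  0.1] dist 1
```

{"fn": "move_arm", "kwargs": {
  "plan": [
    [0,0,0,1,0,0,0],
    [0,0,0,2,0,0,0],
    [0,0,0,3,0,0,0],
    [0,0,0,4,0,0,0],
    [0,0,0,4,0,0,0]
  ]
}}

```text
time_s: 7.65
ee_pos: [0.6244, 0.0936, 0.1437]
eef_rot: [0.993, 0.121, -0.003, 0.0]
force: [-26.8, -7.2, 2.1]
finger_gap: 0.0634
grip_force: 70.6
```

{"fn": "move_arm", "kwargs": {
  "plan": [
    [0,0,0,-2.5,0,0,0],
    [0,0,0,-2.5,0,2,0],
    [0,0,0,-2.5,0,4,0],
    [0,0,0,-2.5,0,6,0],
    [0,0,0,-2.5,0,8,0]
  ]
}}

```text
time_s: 8.28
ee_pos: [0.6242, 0.0935, 0.1366]
eef_rot: [0.993, 0.121, -0.0, 0.0]
force: [-10.1, -2.9, 1.9]
finger_gap: 0.0634
grip_force: 70.7
```

{"fn": "move_arm", "kwargs": {
  "plan": [
    [0,0,0,0,0,2,0],
    [0,0,0,0,0,4,0],
    [0,0,0,0,0,6,0],
    [0,0,0,0,0,8,0],
    [0,0,0,0,0,8,0]
  ]
}}

```text
time_s: 8.9
ee_pos: [0.6245, 0.0936, 0.1282]
eef_rot: [0.993, 0.121, -0.0, -0.0]
force: [-5.3, -0.4, -4.5]
finger_gap: 0.0633
grip_force: 70.1
```

{"fn": "move_arm", "kwargs": {
  "plan": [
    [0,0,0,0,0,1,0],
    [0,0,0,0,0,2,0],
    [0,0,0,0,0,3,0],
    [0,0,0,0,0,3,0]
  ]
}}

```text
time_s: 9.4
ee_pos: [0.6244, 0.0936, 0.1273]
eef_rot: [0.993, 0.121, 0.0, 0.0]
force: [-18.8, -2.4, 17.2]
finger_gap: 0.0634
grip_force: 72.7
```

{"fn": "move_arm", "kwargs": {
  "plan": [
    [0,0,0,-1,0,-1,0],
    [0,0,0,-1,0,-2,1],
    [0,0,0,-1,0,-2,1],
    [0,0,0,-1,0,-2,1],
    [0,0,0,-1,0,-2,1]
  ]
}}

```text
time_s: 10.02
ee_pos: [0.6237, 0.0934, 0.1272]
eef_rot: [0.993, 0.121, -0.0, -0.0]
force: [-0.8, -0.7, -0.3]
finger_gap: 0.0854
grip_force: 0.0
```

{"fn": "move_arm", "kwargs": {
  "plan": [
    [0,0,0,-4,0,-30,1],
    [0,0,0,-8,0,-70,1],
    [0,0,0,-30,0,-110,1],
    [0,0,0,-80,0,-120,1],
    [0,0,0,-130,0,-120,1]
  ]
}}

```text
time_s: 10.65
ee_pos: [0.4965, 0.0619, 0.2481]
eef_rot: [0.993, 0.121, 0.001, 0.0]
force: [0.4, -0.5, 0.4]
finger_gap: 0.0849
grip_force: 0.0
```

Run:
```python
from h import *
st(); 
b=snap('side','s4');a=snap('top','t4');r=lambda i:cv2.resize(i,(400,400),interpolation=cv2.INTER_CUBIC)
M=np.hstack([r(a[130:210,240:320]),r(b[170:250,255:335])])
M2=np.hstack([r(a[230:290,200:260]),r(b[245:305,320:380])])
M=np.vstack([M,M2]);M=cv2.resize(M,(600,600));cv2.imwrite('pics/m5.png',M[:,:,::-1])
```

```text
t 10.65 p [0.4965 0.0619 0.2481] th 13.9 z [ 0.001 -0.    -1.   ] F [ 0.4 -0.5  0.4] gap 0.0849 grip 0.0
```

View pics/m5.png

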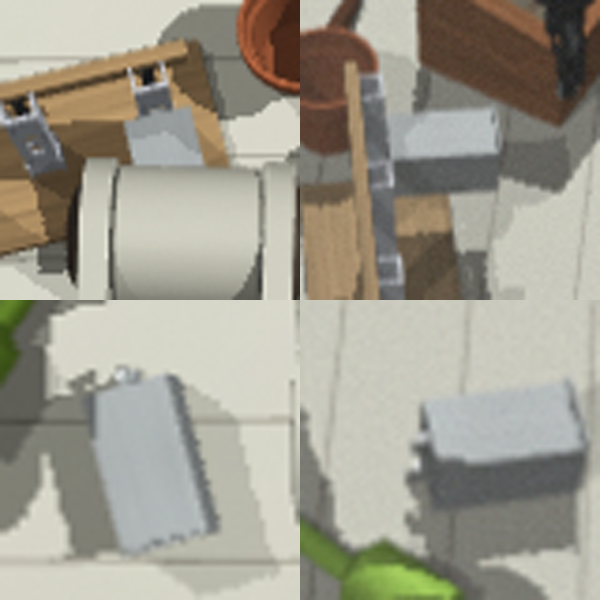

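Run:
```python
from h import *
o=lambda x,y:((x+.5)/5-.5+200,(y+.5)/5-.5+230)
p=np.array([onz('top',o(*c),.066) for c in[(94,90),(166,76),(206,232),(128,253)]]); a=(p[0]+p[1]-p[2]-p[3])/2; b=(p[0]+p[3]-p[1]-p[2])/2
print(np.round(p.mean(0),4),'L',np.linalg.norm(a),'W',np.linalg.norm(b),'yaw',np.degrees([np.arctan2(a[1],a[0]),np.arctan2(-b[0],b[1])]))
rel((.322,.307,.12),down(15.5))
```

```text
[0.3237 0.3018 0.066 ] L 0.11873031874962554 W 0.05586321524571128 yaw [13.86575781 12.77142083]
turn [ 0.    -0.001 -0.028] shift [-108.5 -279.6  128. ] dist 326
```

{"fn": "move_arm", "kwargs": {
  "plan": [
    [0,0,0,-22,-56,0,1],
    [0,0,0,-44,-112,10,1],
    [0,0,0,-66,-168,40,1],
    [0,0,0,-88,-224,80,1],
    [0,0,0,-108,-275,120,1]
  ]
}}

```text
time_s: 11.38
ee_pos: [0.335, 0.2916, 0.1382]
eef_rot: [0.993, 0.121, 0.001, -0.0]
force: [1.2, -0.2, -0.2]
finger_gap: 0.0854
grip_force: 0.0
```

Run:
```python
from h import *
st(); rel((.3237,.303,.027),down(14))
```

```text
t 11.38 p [0.335  0.2916 0.1382] th 13.9 z [ 0.001  0.001 -1.   ] F [ 1.2 -0.2 -0.2] gap 0.0854 grip 0.0
turn [-0.001 -0.001 -0.002] shift [ -8.3 -13.7 111.2] dist 112
```

{"fn": "move_arm", "kwargs": {
  "plan": [
    [0,0,0,-8,-14,0,1],
    [0,0,0,-8,-14,0,1],
    [0,0,0,-8,-14,45,1],
    [0,0,0,-8,-14,80,1],
    [0,0,0,-8,-14,80,1]
  ]
}}

```text
time_s: 12.0
ee_pos: [0.325, 0.3005, 0.0582]
eef_rot: [0.993, 0.12, -0.001, 0.001]
force: [0.3, 0.9, 1.2]
finger_gap: 0.0853
grip_force: 0.0
```

Run:
```python
from h import *
st(); rel((.3237,.303,.027),down(14))
```

```text
t 12.0 p [0.325  0.3005 0.0582] th 13.8 z [-0.002 -0.001 -1.   ] F [0.3 0.9 1.2] gap 0.0853 grip 0.0
turn [ 0.001  0.002 -0.003] shift [-0.6 -2.8 31.2] dist 31
```

{"fn": "move_arm", "kwargs": {
  "plan": [
    [0,0,0,0,-2,15,1],
    [0,0,0,0,-2,31,1],
    [0,0,0,0,-2,31,1],
    [0,0,0,0,-2,31,1]
  ]
}}

```text
time_s: 12.5
ee_pos: [0.3244, 0.3038, 0.0282]
eef_rot: [0.993, 0.121, 0.0, -0.0]
force: [0.2, 0.1, 0.7]
finger_gap: 0.0853
grip_force: 0.0
```

{"fn": "move_arm", "kwargs": {
  "plan": [
    [0,0,0,0,0,0,0],
    [0,0,0,0,0,0,0],
    [0,0,0,0,0,0,0],
    [0,0,0,0,0,0,0],
    [0,0,0,0,0,0,0]
  ]
}}

```text
time_s: 13.12
ee_pos: [0.3245, 0.3039, 0.0287]
eef_rot: [0.993, 0.121, 0.001, -0.0]
force: [-2.2, -2.1, 8.3]
finger_gap: 0.0633
grip_force: 65.3
```

Run:
```python
from h import *
st(); rel(hook(1,.09,.04,tz=.027),down(SY))
```

```text
t 13.12 p [0.3245 0.3039 0.0287] th 13.9 z [ 0.001  0.001 -1.   ] F [-2.2 -2.1  8.3] gap 0.0633 grip 65.3
turn [-0.001 -0.001  0.   ] shift [ 148.9   35.9 -138.2] dist 206
```

{"fn": "move_arm", "kwargs": {
  "plan": [
    [0,0,0,0,0,-40,0],
    [0,0,0,0,0,-90,0],
    [0,0,0,30,8,-138,0],
    [0,0,0,80,20,-138,0],
    [0,0,0,120,30,-138,0]
  ]
}}

```text
time_s: 13.75
ee_pos: [0.4495, 0.3033, 0.1664]
eef_rot: [0.993, 0.121, 0.001, -0.0]
force: [-0.4, 0.4, -4.8]
finger_gap: 0.0632
grip_force: 69.2
```

Run:
```python
from h import *
st(); rel(hook(1,.03,.0165,tz=.0287),down(SY))
```

```text
t 13.75 p [0.4495 0.3033 0.1664] th 13.9 z [ 0.001  0.001 -1.   ] F [-0.4  0.4 -4.8] gap 0.0632 grip 69.2
turn [-0.    -0.001  0.   ] shift [87.6  5.3 21.3] dist 90
```

{"fn": "move_arm", "kwargs": {
  "plan": [
    [0,0,0,30,2,5,0],
    [0,0,0,60,4,12,0],
    [0,0,0,80,5,21,0],
    [0,0,0,87,5,21,0],
    [0,0,0,87,5,21,0]
  ]
}}

```text
time_s: 14.38
ee_pos: [0.5333, 0.3194, 0.1449]
eef_rot: [0.993, 0.121, -0.0, -0.0]
force: [-0.5, -0.2, -3.8]
finger_gap: 0.0633
grip_force: 69.0
```

Run:
```python
from h import *
st(); rel(hook(1,.0,.0165,tz=.0287),down(SY))
```

```text
t 14.38 p [0.5333 0.3194 0.1449] th 13.9 z [-0. -0. -1.] F [-0.5 -0.2 -3.8] gap 0.0633 grip 69.0
turn [-0.  0.  0.] shift [32.4  0.9 -0.3] dist 32
```

{"fn": "move_arm", "kwargs": {
  "plan": [
    [0,0,0,7,1,0,0],
    [0,0,0,12,1,0,0],
    [0,0,0,16,1,0,0],
    [0,0,0,20,1,0,0],
    [0,0,0,23,1,0,0]
  ]
}}

```text
time_s: 15.0
ee_pos: [0.5563, 0.3239, 0.1448]
eef_rot: [0.993, 0.121, -0.0, 0.0]
force: [-0.2, -1.3, -4.1]
finger_gap: 0.0632
grip_force: 68.9
```

{"fn": "move_arm", "kwargs": {
  "plan": [
    [0,0,0,2,0,0,0],
    [0,0,0,4,0,0,0],
    [0,0,0,6,0,0,0],
    [0,0,0,8,0,0,0],
    [0,0,0,8,0,0,0]
  ]
}}

```text
time_s: 15.62
ee_pos: [0.564, 0.3259, 0.1448]
eef_rot: [0.993, 0.121, 0.0, -0.0]
force: [0.7, -1.9, -3.8]
finger_gap: 0.0635
grip_force: 68.8
```

{"fn": "move_arm", "kwargs": {
  "plan": [
    [0,0,0,1,0,0,0],
    [0,0,0,2,0,0,0],
    [0,0,0,3,0,0,0],
    [0,0,0,4,0,0,0],
    [0,0,0,4,0,0,0]
  ]
}}

```text
time_s: 16.25
ee_pos: [0.567, 0.3268, 0.1446]
eef_rot: [0.993, 0.121, -0.001, 0.0]
force: [-6.6, -3.6, -2.9]
finger_gap: 0.0631
grip_force: 68.9
```

{"fn": "move_arm", "kwargs": {
  "plan": [
    [0,0,0,0,0,2,0],
    [0,0,0,0,0,4,0],
    [0,0,0,0,0,6,0],
    [0,0,0,0,0,8,0],
    [0,0,0,0,0,10,0]
  ]
}}

```text
time_s: 16.88
ee_pos: [0.5665, 0.3266, 0.1347]
eef_rot: [0.993, 0.121, -0.001, 0.0]
force: [-13.7, -5.7, -3.0]
finger_gap: 0.0637
grip_force: 69.0
```

{"fn": "move_arm", "kwargs": {
  "plan": [
    [0,0,0,0,0,2,0],
    [0,0,0,0,0,4,0],
    [0,0,0,0,0,6,0],
    [0,0,0,0,0,7,0],
    [0,0,0,0,0,7,0]
  ]
}}

```text
time_s: 17.5
ee_pos: [0.567, 0.3268, 0.1286]
eef_rot: [0.993, 0.121, -0.001, -0.0]
force: [-12.9, -5.2, 5.5]
finger_gap: 0.0638
grip_force: 70.5
```

{"fn": "move_arm", "kwargs": {
  "plan": [
    [0,0,0,0,0,1,0],
    [0,0,0,0,0,2,0],
    [0,0,0,0,0,2,0],
    [0,0,0,0,0,2,0]
  ]
}}

```text
time_s: 18.0
ee_pos: [0.5671, 0.3269, 0.1279]
eef_rot: [0.993, 0.121, -0.0, -0.0]
force: [-18.8, -8.0, 18.0]
finger_gap: 0.0633
grip_force: 68.9
```

{"fn": "move_arm", "kwargs": {
  "plan": [
    [0,0,0,-1,0,-1,0],
    [0,0,0,-1,0,-2,1],
    [0,0,0,-1,0,-2,1],
    [0,0,0,-1,0,-2,1],
    [0,0,0,-1,0,-2,1]
  ]
}}

```text
time_s: 18.62
ee_pos: [0.5668, 0.3266, 0.1278]
eef_rot: [0.993, 0.121, -0.0, -0.0]
force: [0.6, 0.3, -0.2]
finger_gap: 0.0854
grip_force: 0.0
```

{"fn": "move_arm", "kwargs": {
  "plan": [
    [0,0,0,-4,0,-30,1],
    [0,0,0,-8,0,-70,1],
    [0,0,0,-30,0,-110,1],
    [0,0,0,-80,0,-140,1],
    [0,0,0,-130,0,-160,1]
  ]
}}

```text
time_s: 19.25
ee_pos: [0.4395, 0.295, 0.2891]
eef_rot: [0.993, 0.121, 0.001, -0.0]
force: [-0.9, 0.9, 0.7]
finger_gap: 0.0855
grip_force: 0.0
```

Run:
```python
from h import *
st()
b=snap('side','s5');a=snap('top','t5');r=lambda i:cv2.resize(i,(400,400),interpolation=cv2.INTER_CUBIC)
A=cv2.resize(a[140:270,195:315],None,fx=3,fy=3,interpolation=cv2.INTER_CUBIC);B=cv2.resize(b[180:310,250:350],None,fx=3,fy=3,interpolation=cv2.INTER_CUBIC)
C=cv2.resize(b[105:205,280:380],None,fx=2,fy=2);D=cv2.resize(a[150:265,325:470],None,fx=3,fy=3,interpolation=cv2.INTER_CUBIC) 
M=np.zeros((595,660,3),np.uint8);C=cv2.resize(b[105:205,280:380],(205,205)); 
M=np.hstack([A,B]);N=np.zeros((200,660,3),np.uint8);N[:,:250]=cv2.resize(a[150:265,325:470],(250,200));N[:,300:500]=cv2.resize(b[105:205,280:380],(200,200))
cv2.imwrite('pics/m6.png',np.vstack([M,N])[:,:,::-1])
```

```text
t 19.25 p [0.4395 0.295  0.2891] th 13.9 z [ 0.001  0.001 -1.   ] F [-0.9  0.9  0.7] gap 0.0855 grip 0.0
```

View pics/m6.png

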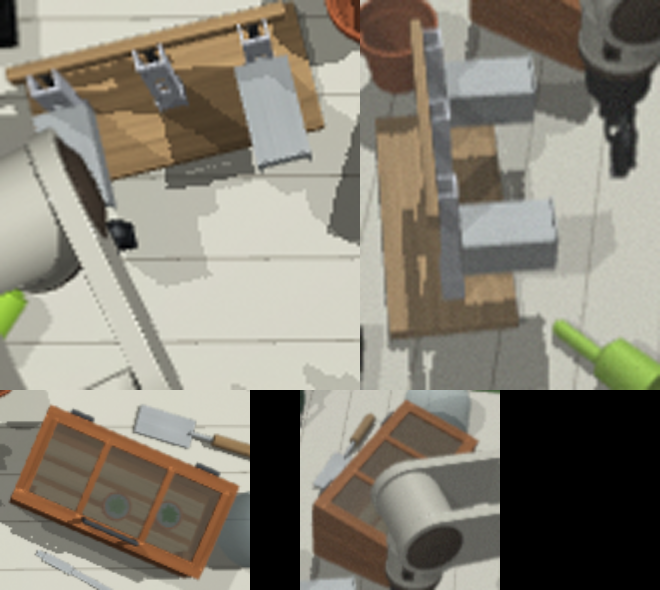

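```bash
cat >> h.py <<'E'
FY=-23.7; fx=np.array([np.cos(np.radians(FY)),np.sin(np.radians(FY)),0]); fy=np.array([-fx[1],fx[0],0])
H=np.array([.4250,-.2640,0])+.1974*fx+[0,0,.152]
def bar(a,g=.019): # TCP for door angle a, tool down
    p=H-fx*.198*np.cos(a+.0733); p[2]+=.198*np.sin(a+.0733)-g; return p
E
python3 - <<'E'
from h import *
print('hinge',H); C=H-.1*fx
for p in([.4867,-.2945,0],[.4663,-.4086,0]): print((np.array(p)-C)@fx,(np.array(p)-C)@fy)
p=bar(0)
print(p);p[2]=.27; rel(p,down(FY+90))
E
```

```text
hinge [ 0.6057518  -0.34334449  0.152     ]
-0.02864421080294223 -0.00312753127718385
-0.0014614863906242392 -0.11580436782100942
[ 0.42493744 -0.26397254  0.14750041]
turn [ 0.001 -0.005 -0.913] shift [-147.7  539.4   20. ] dist 560
```

{"fn": "move_arm", "kwargs": {
  "plan": [
    [0,0,0,-30,50,0,1],
    [0,0,0,-50,110,0,1],
    [0,0,0,-70,165,0,1],
    [0,0,0,-95,220,0,1],
    [0,0,0,-120,275,0,1]
  ]
}}

```text
time_s: 19.98
ee_pos: [0.3898, -0.0022, 0.2877]
eef_rot: [0.993, 0.121, 0.0, 0.0]
force: [1.5, 0.3, 0.3]
finger_gap: 0.0853
grip_force: 0.0
```

Run:
```python
from h import *
p=bar(0);p[2]=.22
rel(p,down(FY+90))
```

```text
turn [ 0.    -0.    -0.914] shift [-29.  262.5  67.7] dist 273
```

{"fn": "move_arm", "kwargs": {
  "plan": [
    [0,0,-0.18,-6,52,10,1],
    [0,0,-0.36,-12,105,25,1],
    [0,0,-0.54,-18,160,40,1],
    [0,0,-0.73,-24,215,55,1],
    [0,0,-0.91,-29,262,68,1]
  ]
}}

```text
time_s: 20.6
ee_pos: [0.4246, -0.2582, 0.2208]
eef_rot: [0.861, 0.508, 0.0, 0.0]
force: [0.6, 0.1, 0.4]
finger_gap: 0.0856
grip_force: 0.0
```

Run:
```python
from h import *
st();rel(bar(0),down(FY+90))
s=cv2.imread('pics/side0.png')
b=snap('side','s6');a=snap('top','t6')
g=lambda i:cv2.resize(i,(400,300),interpolation=cv2.INTER_CUBIC)
M=np.vstack([np.hstack([g(a[190:265,340:440,::-1]),g(b[110:185,290:390,::-1])]),np.hstack([g(s[110:185,290:390]),g(s[130:170,325:375][:38])])])
cv2.imwrite('pics/m7.png',M); print(proj('side',[H-fx*.1974+[0,0,.0145]]),proj('top',[H-fx*.1974+[0,0,.0145]]))
```

```text
t 20.6 p [ 0.4246 -0.2582  0.2208] th 61.1 z [ 0. -0. -1.] F [0.6 0.1 0.4] gap 0.0856 grip 0.0
turn [ 0.    -0.    -0.091] shift [-4.9  3.  73.3] dist 74
[[346.22705207 148.77939262]] [[388.86376547 230.83747883]]
```

View pics/m7.png

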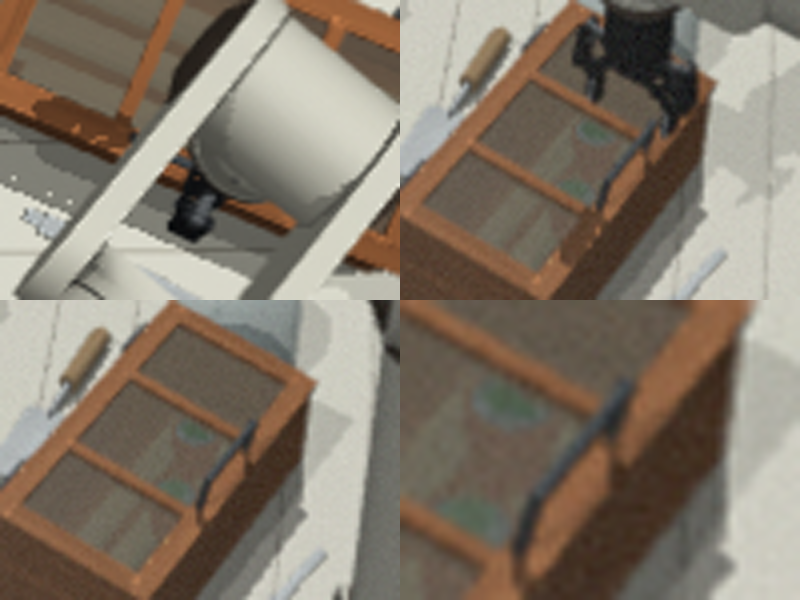

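{"fn": "move_arm", "kwargs": {
  "plan": [
    [0,0,-0.091,-5,3,0,1],
    [0,0,-0.091,-5,3,30,1],
    [0,0,-0.091,-5,3,60,1],
    [0,0,-0.091,-5,3,75,1],
    [0,0,-0.091,-5,3,75,1]
  ]
}}

```text
time_s: 21.32
ee_pos: [0.4246, -0.2616, 0.146]
eef_rot: [0.839, 0.544, -0.0, -0.001]
force: [0.2, 0.2, 0.0]
finger_gap: 0.0854
grip_force: 0.0
```

{"fn": "move_arm", "kwargs": {
  "plan": [
    [0,0,0,0,0,0,0],
    [0,0,0,0,0,0,0],
    [0,0,0,0,0,0,0],
    [0,0,0,0,0,0,0],
    [0,0,0,0,0,0,0]
  ]
}}

```text
time_s: 21.95
ee_pos: [0.4216, -0.2604, 0.1454]
eef_rot: [0.839, 0.545, -0.002, -0.004]
force: [-30.1, 10.7, 4.3]
finger_gap: 0.0081
grip_force: 59.2
```

Run:
```python
from h import *
st();s=sensors.get_state();p=s['ee_pos']
print('pred',bar(0))
R0=R.from_quat(s['eef_rot'])
for a in np.arange(.1,2.0,.1): print(round(a,2),np.round(R0.inv().apply(bar(a)-bar(0))*1000))
```

```text
t 21.95 p [ 0.4216 -0.2604  0.1454] th 66.0 z [-0.008  0.004 -1.   ] F [-30.1  10.7   4.3] gap 0.0081 grip 59.2
pred [ 0.42493744 -0.26397254  0.14750041]
0.1 [  0.   2. -20.]
0.2 [  0.   6. -39.]
0.3 [  0.  13. -58.]
0.4 [  0.  21. -76.]
0.5 [  0.  30. -93.]
0.6 [   0.   42. -109.]
0.7 [   0.   55. -124.]
0.8 [   0.   69. -138.]
0.9 [   1.   85. -150.]
1.0 [   1.  102. -160.]
1.1 [   1.  119. -169.]
1.2 [   1.  138. -176.]
1.3 [   1.  157. -181.]
1.4 [   1.  177. -184.]
1.5 [   1.  196. -185.]
1.6 [   1.  216. -184.]
1.7 [   1.  236. -182.]
1.8 [   1.  255. -177.]
1.9 [   2.  274. -170.]
```

{"fn": "move_arm", "kwargs": {
  "plan": [
    [0,0,0,0,-4,-5,0],
    [0,0,0,0,-2,-20,0],
    [0,0,0,0,2,-39,0],
    [0,0,0,0,9,-58,0],
    [0,0,0,0,17,-76,0]
  ]
}}

```text
time_s: 22.58
ee_pos: [0.4453, -0.2709, 0.2218]
eef_rot: [0.839, 0.545, 0.003, 0.005]
force: [82.3, -39.1, -62.1]
finger_gap: 0.0082
grip_force: 62.0
```

Run:
```python
from h import *
st();s=sensors.get_state();print(np.round(s['ft_torque'],2), 'about fy',s['ft_torque']@fy,'F fx',s['force']@fx); d=s['ee_pos']-H; print('rel hinge',d@fx,d@fy,d[2]+.019)
b=snap('side','s7')
cv2.imwrite('pics/m8.png',cv2.resize(b[80:200,270:410],(700,600),interpolation=cv2.INTER_CUBIC)[:,:,::-1])
```

```text
t 22.57 p [ 0.4453 -0.2709  0.2218] th 66.0 z [ 0.011 -0.004 -1.   ] F [ 82.3 -39.1 -62.1] gap 0.0082 grip 62.0
[-5.390e+00 -1.105e+01 -1.000e-02] about fy -12.288077035099779 F fx 91.04688369190158
rel hinge -0.17600568646846493 0.001824427983976612 0.0888172707546296
```

View pics/m8.png

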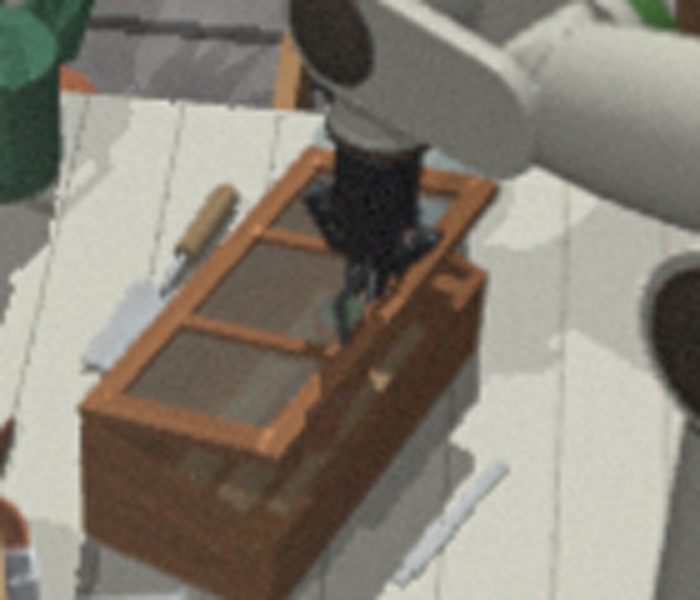

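{"fn": "move_arm", "kwargs": {
  "plan": [
    [0,0,0,0,2,1,0],
    [0,0,0,0,5,2,0],
    [0,0,0,0,7,3,0],
    [0,0,0,0,7,3,0]
  ]
}}

```text
time_s: 23.12
ee_pos: [0.4449, -0.2707, 0.2199]
eef_rot: [0.839, 0.545, -0.001, -0.002]
force: [-21.4, 10.5, 11.2]
finger_gap: 0.0083
grip_force: 64.6
```

```bash
cat >> h.py <<'E'
def arc():
    st();s=sensors.get_state();d=s['ee_pos']-H; r=np.array([d@fx,d[2]+.019]);n=r/np.linalg.norm(r);f=np.array([s['force']@fx,s['force'][2]])
    print('rel',r*1000,'rad',np.linalg.norm(r)*1000,'ang',np.arctan2(r[1],-r[0])-.0733,'Frad',f@n,'Ftan',f@[n[1],-n[0]])
E
python3 -c "
from h import *
arc()"
```

```text
t 23.12 p [ 0.4449 -0.2707  0.2199] th 66.0 z [-0.004  0.002 -1.   ] F [-21.4  10.5  11.2] gap 0.0083 grip 64.6
rel [-176.46870153   86.89595875] rad 196.70310182852552 ang 0.38426177920235327 Frad 26.270002210465996 Ftan -0.4835264924832767
```

```bash
cat >> h.py <<'E'
def arcplan(a0,step,n=5,corr=0.,rad=.1967): # tool y=+fx, tool z=down
    q=lambda a,r:np.array([-r*np.cos(a+.0733),-r*np.sin(a+.0733)])*1000
    for i in range(1,n+1): print('y,z',np.round(q(a0+i*step,rad+corr/1000*min(1,i/2))-q(a0,rad),1))
E
python3 -c "
from h import *
arcplan(.384,.08,5,1.5)"
```

```text
y,z [  6.9 -14.2]
y,z [ 14.9 -27.9]
y,z [ 24.6 -40.4]
y,z [ 35.2 -52.2]
y,z [ 46.8 -63. ]
```

{"fn": "move_arm", "kwargs": {
  "plan": [
    [0,0,0,0,7,-14,0],
    [0,0,0,0,15,-28,0],
    [0,0,0,0,24.5,-40.5,0],
    [0,0,0,0,35,-52,0],
    [0,0,0,0,47,-63,0]
  ]
}}

```text
time_s: 23.75
ee_pos: [0.4907, -0.291, 0.2795]
eef_rot: [0.839, 0.545, 0.0, -0.001]
force: [13.0, -8.9, -28.2]
finger_gap: 0.0085
grip_force: 58.8
```

```bash
python3 -c "
from h import *
arc()"
```

```text
t 23.75 p [ 0.4907 -0.291   0.2795] th 66.0 z [-0.001  0.002 -1.   ] F [ 13.   -8.9 -28.2] gap 0.0085 grip 58.8
rel [-126.37483008  146.51716098] rad 193.48869770773172 ang 0.7857751935846393 Frad -31.453772922106996 Ftan -6.66747359082332
```

```bash
cat >> h.py <<'E'
H=H-fx*.0046-np.array([0,0,.010])
E
python3 -c "
from h import *
arc(); s=sensors.get_state();d=s['ee_pos']-H; r=np.array([d@fx,d[2]+.019]);a=np.arctan2(r[1],-r[0])-.0733
arcplan(a,.08,5,-2,np.linalg.norm(r))"
```

```text
t 23.75 p [ 0.4907 -0.291   0.2795] th 66.0 z [-0.001  0.002 -1.   ] F [ 13.   -8.9 -28.2] gap 0.0085 grip 58.8
rel [-121.77483008  156.51716098] rad 198.30968439155168 ang 0.8362968856496753 Frad -31.750348270813127 Ftan -5.070544329938496
y,z [13.4 -8.4]
y,z [ 27.5 -15.6]
y,z [ 41.5 -22.6]
y,z [ 56.1 -28.5]
y,z [ 71.1 -33.1]
```

{"fn": "move_arm", "kwargs": {
  "plan": [
    [0,0,0,0,13.5,-8.5,0],
    [0,0,0,0,27.5,-15.5,0],
    [0,0,0,0,41.5,-22.5,0],
    [0,0,0,0,56,-28.5,0],
    [0,0,0,0,71,-33,0]
  ]
}}

```text
time_s: 24.38
ee_pos: [0.5544, -0.3194, 0.3153]
eef_rot: [0.839, 0.545, -0.0, -0.001]
force: [-3.3, 2.5, -5.5]
finger_gap: 0.0082
grip_force: 59.3
```

```bash
python3 -c "
from h import *
arc(); s=sensors.get_state();d=s['ee_pos']-H; r=np.array([d@fx,d[2]+.019]);a=np.arctan2(r[1],-r[0])-.0733
arcplan(a,.08,5,0,np.linalg.norm(r))"
```

```text
t 24.38 p [ 0.5544 -0.3194  0.3153] th 66.0 z [-0.001  0.001 -1.   ] F [-3.3  2.5 -5.5] gap 0.0082 grip 59.3
rel [-52.05897927 192.31895902] rad 199.24035565861405 ang 1.2331407109111014 Frad -4.279616198402281 Ftan -5.3789152094112
y,z [15.5 -3.5]
y,z [31.3 -5.8]
y,z [47.2 -6.9]
y,z [63.1 -6.6]
y,z [79.  -5.1]
```

{"fn": "move_arm", "kwargs": {
  "plan": [
    [0,0,0,0,15.5,-3.5,0],
    [0,0,0,0,31,-5.8,0],
    [0,0,0,0,47,-6.8,0],
    [0,0,0,0,63,-6.6,0],
    [0,0,0,0,79,-5,0]
  ]
}}

```text
time_s: 25.0
ee_pos: [0.6267, -0.3516, 0.3208]
eef_rot: [0.839, 0.545, -0.0, -0.0]
force: [-4.4, 2.9, -0.2]
finger_gap: 0.0084
grip_force: 60.7
```

```bash
python3 -c "
from h import *
arc(); s=sensors.get_state();print(np.round(s['q'],2));d=s['ee_pos']-H; r=np.array([d@fx,d[2]+.019]);a=np.arctan2(r[1],-r[0])-.0733
arcplan(a,.07,5,0,np.linalg.norm(r))"
```

```text
t 25.0 p [ 0.6267 -0.3516  0.3208] th 66.0 z [-0.     0.001 -1.   ] F [-4.4  2.9 -0.2] gap 0.0084 grip 60.7
rel [ 27.12845396 197.81431058] rad 199.66585708373793 ang 1.6337871415413283 Frad -0.9219652724492928 Ftan -5.093067902048938
[-0.62  0.46  0.86  0.    1.82 -0.2 ]
y,z [13.8  2.4]
y,z [27.3  5.7]
y,z [40.6 10. ]
y,z [53.6 15.2]
y,z [66.2 21.3]
```

{"fn": "move_arm", "kwargs": {
  "plan": [
    [0,0,0,0,14,2.4,0],
    [0,0,0,0,27,5.7,0],
    [0,0,0,0,40.5,10,0],
    [0,0,0,0,53.5,15,0],
    [0,0,0,0,53.5,15,0]
  ]
}}

```text
time_s: 25.62
ee_pos: [0.6763, -0.3736, 0.3052]
eef_rot: [0.839, 0.545, 0.0, 0.0]
force: [5.6, -0.8, 1.4]
finger_gap: 0.0077
grip_force: 60.7
```

```bash
python3 -c "
from h import *
arc()"
```

```text
t 25.62 p [ 0.6763 -0.3736  0.3052] th 66.0 z [ 0.001  0.    -1.   ] F [ 5.6 -0.8  1.4] gap 0.0077 grip 60.7
rel [ 81.41452997 182.23640614] rad 199.5956748380519 ang 1.9176461665082216 Frad 3.507686366696428 Ftan 4.377738147986183
```

{"fn": "move_arm", "kwargs": {
  "plan": [
    [0,0,0,0,0,0,0.32],
    [0,0,0,0,0,0,0.32],
    [0,0,0,0,0,0,0.32],
    [0,0,0,0,0,-30,0.32],
    [0,0,0,0,0,-60,0.32]
  ]
}}

```text
time_s: 26.25
ee_pos: [0.6749, -0.3734, 0.3663]
eef_rot: [0.839, 0.544, -0.0, -0.0]
force: [-0.9, -0.1, 0.4]
finger_gap: 0.0274
grip_force: 0.0
```

{"fn": "move_arm", "kwargs": {
  "plan": [
    [0,0,0,0,0,-30,0.32],
    [0,0,0,0,-20,-50,0.32],
    [0,0,0,0,-70,-50,0.32],
    [0,0,0,0,-130,-50,0.5],
    [0,0,0,0,-190,-50,1]
  ]
}}

```text
time_s: 26.88
ee_pos: [0.5151, -0.3022, 0.415]
eef_rot: [0.839, 0.545, -0.0, -0.0]
force: [0.2, -0.4, 2.4]
finger_gap: 0.0597
grip_force: 0.0
```

Run:
```python
from h import *
st(); a=snap('top','t8');b=snap('side','s8')
M=np.hstack([cv2.resize(a[140:270,320:470],(400,347),interpolation=cv2.INTER_CUBIC),cv2.resize(b[80:210,270:420],(400,347),interpolation=cv2.INTER_CUBIC)])
hs=cv2.cvtColor(a,cv2.COLOR_RGB2HSV);m=cv2.inRange(hs,(40,60,40),(80,255,255));m[:, :330]=0;m[:,480:]=0;m[:150]=0;m[280:]=0
n,l,s,c=cv2.connectedComponentsWithStats(m)
for i in range(1,n):
  if s[i,4]>15: print(s[i],np.round(c[i],1),np.round(onz('top',c[i],.082),4))
cv2.imwrite('pics/m9.png',M[:,:,::-1])
```

```text
t 26.88 p [ 0.5151 -0.3022  0.415 ] th 66.0 z [-0.001  0.    -1.   ] F [ 0.2 -0.4  2.4] gap 0.0597 grip 0.0
[419 216   9  10  65] [422.5 221.3] [ 0.465  -0.4045  0.082 ]
```

View pics/m9.png

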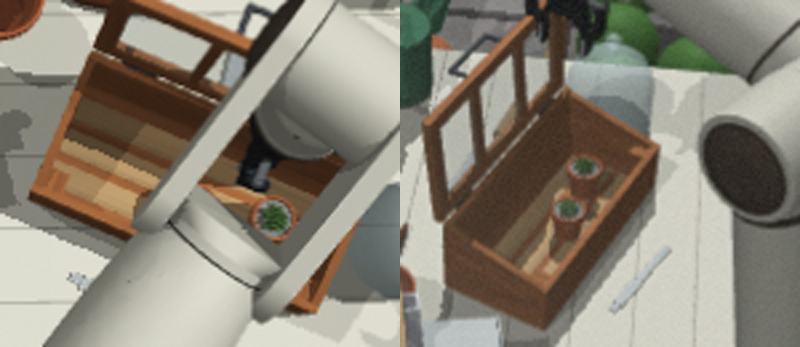

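Run:
```python
from h import *
b=cv2.imread('pics/s8.png');t0=cv2.imread('pics/top0.png')
def comps(im,box,lo):
  hs=cv2.cvtColor(im,cv2.COLOR_BGR2HSV);m=cv2.inRange(hs,lo,(88,255,255));x0,x1,y0,y1=box;z=np.zeros_like(m);z[y0:y1,x0:x1]=m[y0:y1,x0:x1]
  n,l,s,c=cv2.connectedComponentsWithStats(z);return [(s[i,4],c[i]) for i in range(1,n) if s[i,4]>12]
S=comps(b,(320,360,130,170),(40,60,30));T=comps(t0,(380,440,200,240),(40,30,30))
for k,c in S: print('side',k,c,onz('side',c,.082))
for k,c in T: print('top0',k,c,onz('top',c,.082))
if len(S)==2 and len(T)==2:
  for i in 0,1:
    for j in 0,1: print(i,j,tri('side',S[i][1],'top',T[j][1]))
```

```text
side 23 [338.86956522 141.47826087] [ 0.4642856  -0.39920271  0.082     ]
side 22 [332.63636364 157.31818182] [ 0.48460665 -0.28738685  0.082     ]
top0 63 [392.61904762 216.04761905] [ 0.48538896 -0.29487043  0.082     ]
top0 68 [422.64705882 221.25      ] [ 0.46521694 -0.40518339  0.082     ]
0 0 (array([ 0.4665692 , -0.27153267,  0.20107429]), np.float64(0.011897765722309142))
0 1 (array([ 0.46518905, -0.40690314,  0.07502105]), np.float64(0.0013912328397335824))
1 0 (array([ 0.48565671, -0.29647793,  0.07319926]), np.float64(0.0013618087303459922))
1 1 (array([ 0.4857758 , -0.44610924, -0.07501761]), np.float64(0.011010031002976942))
```

Run:
```python
from h import *
rel((.4856,-.296,.25),down(FY))
```

```text
turn [-1.000e-03  1.000e-03  1.565e+00] shift [ -7.1 -25.2 166.7] dist 169
```

{"fn": "move_arm", "kwargs": {
  "plan": [
    [0,0,0.18,0,-5,20,1],
    [0,0,0.36,0,-10,50,1],
    [0,0,0.54,0,-20,80,1],
    [0,0,0.72,0,-25,120,1],
    [0,0,0.9,-4,-28,160,1]
  ]
}}

```text
time_s: 27.6
ee_pos: [0.4893, -0.295, 0.2548]
eef_rot: [0.992, 0.123, 0.0, 0.0]
force: [-0.8, -0.9, -0.2]
finger_gap: 0.0855
grip_force: 0.0
```

Run:
```python
from h import *
st();rel((.4856,-.296,.20),down(FY))
```

```text
t 27.6 p [ 0.4893 -0.295   0.2548] th 14.1 z [ 0. -0. -1.] F [-0.8 -0.9 -0.2] gap 0.0855 grip 0.0
turn [ 0.   -0.    0.66] shift [-3.8  0.  54.8] dist 55
```

{"fn": "move_arm", "kwargs": {
  "plan": [
    [0,0,0.18,-4,0,10,1],
    [0,0,0.36,-4,0,25,1],
    [0,0,0.54,-4,0,40,1],
    [0,0,0.66,-4,0,55,1],
    [0,0,0.66,-4,0,55,1]
  ]
}}

```text
time_s: 28.22
ee_pos: [0.4854, -0.296, 0.1999]
eef_rot: [0.979, -0.202, -0.001, -0.0]
force: [-0.5, -0.0, -0.7]
finger_gap: 0.0851
grip_force: 0.0
```

Run:
```python
from h import *
st();rel((.4856,-.296,.038),down(FY))
```

```text
t 28.23 p [ 0.4854 -0.296   0.1999] th -23.4 z [-0.002  0.001 -1.   ] F [-0.5 -0.  -0.7] gap 0.0851 grip 0.0
turn [-0.001  0.002  0.006] shift [  0.5   0.  161.9] dist 162
```

{"fn": "move_arm", "kwargs": {
  "plan": [
    [0,0,0,0,0,50,1],
    [0,0,0,0,0,95,1],
    [0,0,0,0,0,130,1],
    [0,0,0,0,0,150,1],
    [0,0,0,0,0,162,1]
  ]
}}

```text
time_s: 28.85
ee_pos: [0.4859, -0.2963, 0.0384]
eef_rot: [0.98, -0.201, -0.0, -0.0]
force: [0.1, 0.2, 0.1]
finger_gap: 0.0854
grip_force: 0.0
```

{"fn": "move_arm", "kwargs": {
  "plan": [
    [0,0,0,0,0,0,0],
    [0,0,0,0,0,0,0],
    [0,0,0,0,0,0,0],
    [0,0,0,0,0,0,0],
    [0,0,0,0,0,0,0]
  ]
}}

```text
time_s: 29.48
ee_pos: [0.4864, -0.2967, 0.04]
eef_rot: [0.979, -0.203, 0.001, 0.0]
force: [-0.4, -0.5, 6.7]
finger_gap: 0.0603
grip_force: 65.5
```

{"fn": "move_arm", "kwargs": {
  "plan": [
    [0,0,0,0,0,-30,0],
    [0,0,0,0,0,-80,0],
    [0,0,0,0,0,-135,0],
    [0,0,0,0,0,-190,0],
    [0,0,0,0,0,-240,0]
  ]
}}

```text
time_s: 30.1
ee_pos: [0.4856, -0.296, 0.2812]
eef_rot: [0.979, -0.203, 0.0, 0.0]
force: [1.4, 0.2, -2.1]
finger_gap: 0.0602
grip_force: 65.7
```

Run:
```python
from h import *
st();rel((.53,.07,.28),down(SY))
```

```text
t 30.1 p [ 0.4856 -0.296   0.2812] th -23.4 z [ 0.001 -0.001 -1.   ] F [ 1.4  0.2 -2.1] gap 0.0602 grip 65.7
turn [ 0.001 -0.001 -0.651] shift [-104.4 -353.6    1. ] dist 369
```

{"fn": "move_arm", "kwargs": {
  "plan": [
    [0,0,-0.1,-14,-48,0,0],
    [0,0,-0.2,-28,-96,0,0],
    [0,0,-0.3,-42,-144,0,0],
    [0,0,-0.4,-56,-192,0,0],
    [0,0,-0.5,-70,-240,0,0]
  ]
}}

```text
time_s: 30.72
ee_pos: [0.5167, -0.0465, 0.2792]
eef_rot: [0.999, 0.048, 0.0, 0.0]
force: [0.8, -0.0, -1.8]
finger_gap: 0.0599
grip_force: 65.6
```

Run:
```python
from h import *
st();rel((.565,.079,.28),down(SY))
```

```text
t 30.73 p [ 0.5167 -0.0465  0.2792] th 5.5 z [ 0.001 -0.    -1.   ] F [ 0.8 -0.  -1.8] gap 0.0599 grip 65.6
turn [ 0.    -0.001 -0.147] shift [  60.1 -120.4   -0.8] dist 135
```

{"fn": "move_arm", "kwargs": {
  "plan": [
    [0,0,-0.05,15,-40,0,0],
    [0,0,-0.1,35,-80,0,0],
    [0,0,-0.147,55,-110,0,0],
    [0,0,-0.147,60,-120,0,0],
    [0,0,-0.147,60,-120,0,0]
  ]
}}

```text
time_s: 31.35
ee_pos: [0.5655, 0.077, 0.2787]
eef_rot: [0.993, 0.119, -0.0, 0.0]
force: [0.2, -0.0, -1.4]
finger_gap: 0.0605
grip_force: 65.6
```

Run:
```python
from h import *
st();rel((.6235,.0934,.21),down(SY))
```

```text
t 31.35 p [0.5655 0.077  0.2787] th 13.7 z [-0. -0. -1.] F [ 0.2 -0.  -1.4] gap 0.0605 grip 65.6
turn [-0.     0.    -0.003] shift [60.3 -2.1 68.7] dist 91
```

{"fn": "move_arm", "kwargs": {
  "plan": [
    [0,0,0,30,-1,15,0],
    [0,0,0,52,-2,35,0],
    [0,0,0,60,-2,55,0],
    [0,0,0,60,-2,69,0],
    [0,0,0,60,-2,69,0]
  ]
}}

```text
time_s: 31.98
ee_pos: [0.6225, 0.0925, 0.209]
eef_rot: [0.993, 0.119, -0.001, -0.0]
force: [-0.3, 0.1, -1.4]
finger_gap: 0.0604
grip_force: 65.6
```

{"fn": "move_arm", "kwargs": {
  "plan": [
    [0,0,0,0,0,3,0],
    [0,0,0,0,0,6,0],
    [0,0,0,0,0,9,0],
    [0,0,0,0,0,10,0],
    [0,0,0,0,0,10,0]
  ]
}}

```text
time_s: 32.6
ee_pos: [0.6234, 0.0929, 0.1997]
eef_rot: [0.993, 0.119, -0.0, -0.0]
force: [0.5, -0.0, -1.3]
finger_gap: 0.0601
grip_force: 65.6
```

{"fn": "move_arm", "kwargs": {
  "plan": [
    [0,0,0,0,0,0.5,0],
    [0,0,0,0,0,1,0],
    [0,0,0,0,0,1.5,0],
    [0,0,0,0,0,2,0],
    [0,0,0,0,0,2,0]
  ]
}}

```text
time_s: 33.22
ee_pos: [0.6234, 0.0929, 0.1977]
eef_rot: [0.993, 0.119, -0.0, -0.0]
force: [-0.1, 0.2, -1.3]
finger_gap: 0.0601
grip_force: 65.6
```

{"fn": "move_arm", "kwargs": {
  "plan": [
    [0,0,0,0,0,0.5,0],
    [0,0,0,0,0,1,0],
    [0,0,0,0,0,1.5,0],
    [0,0,0,0,0,2,0],
    [0,0,0,0,0,2,0]
  ]
}}

```text
time_s: 33.85
ee_pos: [0.6235, 0.0929, 0.1964]
eef_rot: [0.993, 0.119, 0.0, 0.0]
force: [-2.8, 0.0, 6.4]
finger_gap: 0.0599
grip_force: 66.2
```

Contact. Release and withdraw straight up.

{"fn": "move_arm", "kwargs": {
  "plan": [
    [0,0,0,0,0,-0.5,0.9],
    [0,0,0,0,0,-0.5,0.9],
    [0,0,0,0,0,-0.5,1],
    [0,0,0,0,0,-0.5,1],
    [0,0,0,0,0,-8,1]
  ]
}}

```text
time_s: 34.48
ee_pos: [0.6232, 0.0929, 0.2035]
eef_rot: [0.993, 0.119, -0.0, -0.0]
force: [0.9, 0.1, -0.1]
finger_gap: 0.0854
grip_force: 0.0
```

{"fn": "move_arm", "kwargs": {
  "plan": [
    [0,0,0,0,0,-30,1],
    [0,0,0,0,0,-75,1],
    [0,0,0,-20,10,-100,1],
    [0,0,0,-60,50,-110,1],
    [0,0,0,-80,100,-110,1]
  ]
}}

```text
time_s: 35.1
ee_pos: [0.5684, -0.0237, 0.3159]
eef_rot: [0.993, 0.12, 0.001, 0.0]
force: [1.0, -0.3, 0.0]
finger_gap: 0.0854
grip_force: 0.0
```

Run:
```python
from h import *
st();rel((.4652,-.4065,.26),down(FY))
```

```text
t 35.1 p [ 0.5684 -0.0237  0.3159] th 13.8 z [ 0.003 -0.    -1.   ] F [ 1.  -0.3  0. ] gap 0.0854 grip 0.0
turn [ 0.    -0.003  0.654] shift [-191.5  347.2   55.7] dist 400
```

{"fn": "move_arm", "kwargs": {
  "plan": [
    [0,0,0.13,-30,52,0,1],
    [0,0,0.26,-60,104,0,1],
    [0,0,0.39,-90,156,10,1],
    [0,0,0.52,-116,208,20,1],
    [0,0,0.654,-143,260,30,1]
  ]
}}

```text
time_s: 35.72
ee_pos: [0.4911, -0.3114, 0.2842]
eef_rot: [0.978, -0.208, 0.0, 0.0]
force: [0.8, 0.4, 0.3]
finger_gap: 0.0856
grip_force: 0.0
```

Run:
```python
from h import *
st();rel((.4652,-.4065,.17),down(FY))
```

```text
t 35.73 p [ 0.4911 -0.3114  0.2842] th -24.0 z [ 0.001 -0.    -1.   ] F [0.8 0.4 0.3] gap 0.0856 grip 0.0
turn [ 0.    -0.001 -0.006] shift [ 15.   97.4 114.2] dist 151
```

{"fn": "move_arm", "kwargs": {
  "plan": [
    [0,0,0,7,50,20,1],
    [0,0,0,15,97,50,1],
    [0,0,0,15,97,85,1],
    [0,0,0,15,97,114,1],
    [0,0,0,15,97,114,1]
  ]
}}

```text
time_s: 36.35
ee_pos: [0.4659, -0.4039, 0.1683]
eef_rot: [0.978, -0.206, -0.001, -0.001]
force: [1.3, 0.0, 1.5]
finger_gap: 0.0853
grip_force: 0.0
```

Run:
```python
from h import *
st();rel((.4652,-.4065,.038),down(FY))
```

```text
t 36.35 p [ 0.4659 -0.4039  0.1683] th -23.8 z [-0.002  0.002 -1.   ] F [1.3 0.  1.5] gap 0.0853 grip 0.0
turn [-0.001  0.003 -0.002] shift [  0.8   2.8 130.3] dist 130
```

{"fn": "move_arm", "kwargs": {
  "plan": [
    [0,0,0,0,2,45,1],
    [0,0,0,0,2,85,1],
    [0,0,0,0,2,115,1],
    [0,0,0,0,2,130,1],
    [0,0,0,0,2,130,1]
  ]
}}

```text
time_s: 36.98
ee_pos: [0.466, -0.4064, 0.0403]
eef_rot: [0.979, -0.206, 0.0, -0.0]
force: [0.6, 0.6, 0.4]
finger_gap: 0.0857
grip_force: 0.0
```

{"fn": "move_arm", "kwargs": {
  "plan": [
    [0,0,0,0,0,0,0],
    [0,0,0,0,0,0,0],
    [0,0,0,0,0,0,0],
    [0,0,0,0,0,0,0],
    [0,0,0,0,0,0,0]
  ]
}}

```text
time_s: 37.6
ee_pos: [0.4663, -0.4069, 0.0418]
eef_rot: [0.979, -0.206, 0.001, 0.001]
force: [-1.3, 0.3, 10.2]
finger_gap: 0.061
grip_force: 64.0
```

{"fn": "move_arm", "kwargs": {
  "plan": [
    [0,0,0,0,0,-30,0],
    [0,0,0,0,0,-80,0],
    [0,0,0,0,0,-135,0],
    [0,0,0,0,0,-190,0],
    [0,0,0,0,0,-248,0]
  ]
}}

```text
time_s: 38.22
ee_pos: [0.4654, -0.4058, 0.2904]
eef_rot: [0.979, -0.206, 0.0, 0.0]
force: [1.1, -0.9, -2.5]
finger_gap: 0.0601
grip_force: 65.6
```

Run:
```python
from h import *
st();rel((.44,-.1,.29),down(SY))
```

```text
t 38.23 p [ 0.4654 -0.4058  0.2904] th -23.8 z [ 0.001 -0.    -1.   ] F [ 1.1 -0.9 -2.5] gap 0.0601 grip 65.6
turn [ 0.    -0.001 -0.658] shift [-1.466e+02 -2.696e+02  2.000e-01] dist 307
```

{"fn": "move_arm", "kwargs": {
  "plan": [
    [0,0,-0.13,-29,-54,0,0],
    [0,0,-0.26,-58,-108,0,0],
    [0,0,-0.39,-88,-162,0,0],
    [0,0,-0.52,-117,-216,0,0],
    [0,0,-0.658,-146,-270,0,0]
  ]
}}

```text
time_s: 38.85
ee_pos: [0.4403, -0.0984, 0.2887]
eef_rot: [0.992, 0.123, 0.001, 0.0]
force: [0.6, 0.2, -1.6]
finger_gap: 0.0603
grip_force: 65.8
```

Run:
```python
from h import *
st();rel((.50,.31,.29),down(SY))
```

```text
t 38.85 p [ 0.4403 -0.0984  0.2887] th 14.1 z [ 0.002 -0.    -1.   ] F [ 0.6  0.2 -1.6] gap 0.0603 grip 65.8
turn [ 0.001 -0.001  0.004] shift [ 157.6 -381.4   -1.4] dist 413
```

{"fn": "move_arm", "kwargs": {
  "plan": [
    [0,0,0,20,-55,0,0],
    [0,0,0,40,-110,0,0],
    [0,0,0,60,-165,0,0],
    [0,0,0,80,-220,0,0],
    [0,0,0,100,-275,0,0]
  ]
}}

```text
time_s: 39.48
ee_pos: [0.4717, 0.1927, 0.2889]
eef_rot: [0.993, 0.121, 0.001, -0.0]
force: [0.8, 0.6, -2.5]
finger_gap: 0.0603
grip_force: 65.8
```

Run:
```python
from h import *
st();rel((.5662,.3266,.215),down(SY))
```

```text
t 39.48 p [0.4717 0.1927 0.2889] th 13.9 z [ 0.002  0.    -1.   ] F [ 0.8  0.6 -2.5] gap 0.0603 grip 65.8
turn [ 0.    -0.002  0.   ] shift [ 123.8 -107.2   74.1] dist 180
```

{"fn": "move_arm", "kwargs": {
  "plan": [
    [0,0,0,30,-45,0,0],
    [0,0,0,60,-90,0,0],
    [0,0,0,95,-107,25,0],
    [0,0,0,120,-107,50,0],
    [0,0,0,124,-107,74,0]
  ]
}}

```text
time_s: 40.1
ee_pos: [0.5676, 0.3248, 0.2129]
eef_rot: [0.993, 0.121, -0.0, 0.0]
force: [-0.0, 0.4, -2.9]
finger_gap: 0.0603
grip_force: 65.8
```

{"fn": "move_arm", "kwargs": {
  "plan": [
    [0,0,0,0,0,0,0],
    [0,0,0,0,0,4,0],
    [0,0,0,0,0,8,0],
    [0,0,0,0,0,11,0],
    [0,0,0,0,0,11,0]
  ]
}}

```text
time_s: 40.72
ee_pos: [0.5665, 0.3243, 0.2028]
eef_rot: [0.993, 0.121, 0.0, -0.0]
force: [0.1, 0.6, -1.6]
finger_gap: 0.0602
grip_force: 65.8
```

Run:
```python
from h import *
st();rel((.5662,.3266,.199),down(SY))
```

```text
t 40.73 p [0.5665 0.3243 0.2028] th 13.9 z [ 0.  0. -1.] F [ 0.1  0.6 -1.6] gap 0.0602 grip 65.8
turn [-0. -0.  0.] shift [ 0.2 -2.3  3.8] dist 4
```

{"fn": "move_arm", "kwargs": {
  "plan": [
    [0,0,0,0,-2,1,0],
    [0,0,0,0,-2,2,0],
    [0,0,0,0,-2,3,0],
    [0,0,0,0,-2,4,0],
    [0,0,0,0,-2,4,0]
  ]
}}

```text
time_s: 41.35
ee_pos: [0.5661, 0.3263, 0.1986]
eef_rot: [0.993, 0.121, -0.0, -0.0]
force: [-0.1, 0.4, -2.2]
finger_gap: 0.0603
grip_force: 65.8
```

{"fn": "move_arm", "kwargs": {
  "plan": [
    [0,0,0,0,0,0.5,0],
    [0,0,0,0,0,1,0],
    [0,0,0,0,0,1.5,0],
    [0,0,0,0,0,1.5,0]
  ]
}}

```text
time_s: 41.85
ee_pos: [0.5662, 0.3264, 0.1981]
eef_rot: [0.993, 0.121, 0.0, -0.0]
force: [-2.8, -1.3, 7.4]
finger_gap: 0.0601
grip_force: 66.6
```

{"fn": "move_arm", "kwargs": {
  "plan": [
    [0,0,0,0,0,-0.5,0.9],
    [0,0,0,0,0,-0.5,0.9],
    [0,0,0,0,0,-0.5,1],
    [0,0,0,0,0,-0.5,1],
    [0,0,0,0,0,-8,1]
  ]
}}

```text
time_s: 42.48
ee_pos: [0.566, 0.3262, 0.205]
eef_rot: [0.993, 0.121, -0.0, 0.0]
force: [-0.2, -0.1, 0.5]
finger_gap: 0.0854
grip_force: 0.0
```

{"fn": "move_arm", "kwargs": {
  "plan": [
    [0,0,0,0,0,-30,1],
    [0,0,0,0,0,-75,1],
    [0,0,0,-20,0,-120,1],
    [0,0,0,-70,20,-150,1],
    [0,0,0,-110,70,-180,1]
  ]
}}

```text
time_s: 43.1
ee_pos: [0.4776, 0.2385, 0.3836]
eef_rot: [0.993, 0.122, 0.001, -0.0]
force: [0.8, -0.8, 0.1]
finger_gap: 0.0852
grip_force: 0.0
```

Run:
```python
from h import *
st();rel((.47,-.17,.41),down(FY+90))
b=snap('side','s9');hs=cv2.cvtColor(b,cv2.COLOR_RGB2HSV);m=cv2.inRange(hs,(40,60,30),(88,255,255));z=np.zeros_like(m);z[150:290,260:360]=m[150:290,260:360]
n,l,s,c=cv2.connectedComponentsWithStats(z)
for i in range(1,n):
  if s[i,4]>8: print(s[i],c[i],onz('side',c[i],.24))
print(proj('side',[[.6235,.093,.236],[.5662,.3264,.236]]))
```

```text
t 43.1 p [0.4776 0.2385 0.3836] th 14.0 z [ 0.001  0.001 -1.   ] F [ 0.8 -0.8  0.1] gap 0.0852 grip 0.0
turn [ 0.    -0.001 -0.912] shift [-106.4  394.5  -26.7] dist 409
[289 192   7   7  33] [292.48484848 194.66666667] [0.61714389 0.10317063 0.24      ]
[295 240   8   8  45] [298.51111111 243.13333333] [0.56281761 0.33400373 0.24      ]
[314 287   8   3  17] [317.11764706 288.23529412] [0.47484395 0.51496947 0.24      ]
[[291.26440897 193.26890147]
 [297.87061982 242.01323716]]
```

{"fn": "move_arm", "kwargs": {
  "plan": [
    [0,0,-0.12,-21,57,0,1],
    [0,0,-0.25,-42,114,-10,1],
    [0,0,-0.37,-64,171,-20,0.6],
    [0,0,-0.5,-80,228,-28,0.32],
    [0,0,-0.64,-96,285,-32,0.32]
  ]
}}

```text
time_s: 43.78
ee_pos: [0.4542, -0.0617, 0.4149]
eef_rot: [0.904, 0.428, 0.001, 0.001]
force: [1.6, 0.4, -0.6]
finger_gap: 0.0322
grip_force: 0.0
```

Run:
```python
from h import *
st();rel((.53,-.309,.415),down(FY+90))
```

```text
t 43.77 p [ 0.4542 -0.0617  0.4149] th 50.7 z [ 0.002 -0.    -1.   ] F [ 1.6  0.4 -0.6] gap 0.0322 grip 0.0
turn [ 0.002 -0.001 -0.273] shift [-1.432e+02  2.154e+02  1.000e-01] dist 259
```

{"fn": "move_arm", "kwargs": {
  "plan": [
    [0,0,-0.07,-30,45,0,0.32],
    [0,0,-0.14,-60,90,0,0.32],
    [0,0,-0.21,-90,135,0,0.32],
    [0,0,-0.27,-120,180,0,0.32],
    [0,0,-0.27,-143,215,0,0.32]
  ]
}}

```text
time_s: 44.4
ee_pos: [0.5295, -0.3092, 0.4137]
eef_rot: [0.839, 0.544, 0.0, 0.0]
force: [0.9, -0.4, -0.1]
finger_gap: 0.0276
grip_force: 0.0
```

Run:
```python
from h import *
st();rel((.6763,-.3736,.40),down(66.0))
```

```text
t 44.4 p [ 0.5295 -0.3092  0.4137] th 65.9 z [ 0.  0. -1.] F [ 0.9 -0.4 -0.1] gap 0.0276 grip 0.0
turn [ 0.    -0.    -0.002] shift [  1.2 160.3  13.7] dist 161
```

{"fn": "move_arm", "kwargs": {
  "plan": [
    [0,0,0,0,50,0,0.32],
    [0,0,0,0,100,0,0.32],
    [0,0,0,1,145,0,0.32],
    [0,0,0,1,160,10,0.32],
    [0,0,0,1,160,15,0.32]
  ]
}}

```text
time_s: 45.02
ee_pos: [0.6769, -0.3721, 0.396]
eef_rot: [0.839, 0.544, -0.0, -0.001]
force: [-0.0, 0.1, 0.1]
finger_gap: 0.0272
grip_force: 0.0
```

Run:
```python
from h import *
st();rel((.6763,-.3736,.3052),down(66.0))
```

```text
t 45.02 p [ 0.6769 -0.3721  0.396 ] th 65.9 z [-0.002  0.002 -1.   ] F [-0.   0.1  0.1] gap 0.0272 grip 0.0
turn [-0.003 -0.001 -0.002] shift [-1.6  0.3 90.8] dist 91
```

{"fn": "move_arm", "kwargs": {
  "plan": [
    [0,0,0,-1,0,25,0.32],
    [0,0,0,-1,0,50,0.32],
    [0,0,0,-1,0,75,0.32],
    [0,0,0,-1,0,91,0.32],
    [0,0,0,-1,0,91,0.32]
  ]
}}

```text
time_s: 45.65
ee_pos: [0.6744, -0.3719, 0.3078]
eef_rot: [0.839, 0.544, -0.0, -0.0]
force: [0.2, 0.3, 1.4]
finger_gap: 0.0272
grip_force: 0.0
```

{"fn": "move_arm", "kwargs": {
  "plan": [
    [0,0,0,0,0,0,0],
    [0,0,0,0,0,0,0],
    [0,0,0,0,0,0,0],
    [0,0,0,0,0,0,0]
  ]
}}

```text
time_s: 46.15
ee_pos: [0.6756, -0.3726, 0.3089]
eef_rot: [0.839, 0.544, 0.0, 0.001]
force: [0.1, -0.1, 6.9]
finger_gap: 0.008
grip_force: 58.7
```

```bash
python3 -c "
from h import *
arc(); s=sensors.get_state();d=s['ee_pos']-H; r=np.array([d@fx,d[2]+.019]);a=np.arctan2(r[1],-r[0])-.0733
arcplan(a,-.08,10,0,np.linalg.norm(r))"
```

```text
t 46.15 p [ 0.6756 -0.3726  0.3089] th 65.9 z [ 0.002 -0.001 -1.   ] F [ 0.1 -0.1  6.9] gap 0.008 grip 58.7
rel [ 80.27554102 185.88734475] rad 202.4802889793269 ang 1.9051550629827914 Frad 6.437557206775623 Ftan -2.5853597637472383
y,z [-15.1  -5.8]
y,z [-30.6 -10.4]
y,z [-46.5 -13.8]
y,z [-62.5 -15.8]
y,z [-78.7 -16.6]
y,z [-94.9 -16.1]
y,z [-111.   -14.2]
y,z [-126.9  -11.2]
y,z [-142.5   -6.8]
y,z [-157.7   -1.2]
```

```bash
cat >> h.py <<'E'
H=H+np.array([0,0,.0036])
def nxt(step,n=5,corr=0):
    arc(); s=sensors.get_state();d=s['ee_pos']-H; r=np.array([d@fx,d[2]+.019]);a=np.arctan2(r[1],-r[0])-.0733
    arcplan(a,step,n,corr,np.linalg.norm(r))
E
python3 -c "
from h import *
nxt(-.08)"
```

```text
t 46.15 p [ 0.6756 -0.3726  0.3089] th 65.9 z [ 0.002 -0.001 -1.   ] F [ 0.1 -0.1  6.9] gap 0.008 grip 58.7
rel [ 80.27554102 182.28734475] rad 199.18041706687615 ang 1.912320786861994 Frad 6.418866115278989 Ftan -2.631422750649379
y,z [-14.8  -5.8]
y,z [-30.1 -10.5]
y,z [-45.6 -13.9]
y,z [-61.4 -16. ]
y,z [-77.3 -16.9]
```

{"fn": "move_arm", "kwargs": {
  "plan": [
    [0,0,0,0,-15,-5.8,0],
    [0,0,0,0,-30,-10.5,0],
    [0,0,0,0,-45.5,-14,0],
    [0,0,0,0,-61.5,-16,0],
    [0,0,0,0,-77.5,-17,0]
  ]
}}

```text
time_s: 46.78
ee_pos: [0.6049, -0.3411, 0.3265]
eef_rot: [0.839, 0.544, 0.001, 0.002]
force: [4.5, -3.8, 8.1]
finger_gap: 0.0083
grip_force: 59.4
```

```bash
python3 -c "
from h import *
nxt(-.08)"
```

```text
t 46.77 p [ 0.6049 -0.3411  0.3265] th 65.9 z [ 0.004 -0.003 -1.   ] F [ 4.5 -3.8  8.1] gap 0.0083 grip 59.4
rel [  2.90548853 199.94919284] rad 199.9703017510632 ang 1.5120264382571391 Frad 8.188713688875596 Ftan 5.59241597671186
y,z [-16.    0.4]
y,z [-31.9   2.1]
y,z [-47.6   5. ]
y,z [-63.    9.2]
y,z [-78.1  14.7]
```

{"fn": "move_arm", "kwargs": {
  "plan": [
    [0,0,0,0,-16,0.2,0],
    [0,0,0,0,-32,2,0],
    [0,0,0,0,-47.5,5,0],
    [0,0,0,0,-63,9,0],
    [0,0,0,0,-78,14.5,0]
  ]
}}

```text
time_s: 47.4
ee_pos: [0.5334, -0.3092, 0.3109]
eef_rot: [0.839, 0.544, 0.0, 0.001]
force: [3.0, -3.9, 0.0]
finger_gap: 0.0077
grip_force: 62.1
```

```bash
python3 -c "
from h import *
nxt(-.08)"
```

```text
t 47.4 p [ 0.5334 -0.3092  0.3109] th 65.9 z [ 0.002 -0.002 -1.   ] F [ 3.  -3.9  0. ] gap 0.0077 grip 62.1
rel [-75.3552442  184.31260664] rad 199.12194704763505 ang 1.1093884836919272 Frad -1.6138965897361863 Ftan 4.066645598707559
y,z [-14.5   6.6]
y,z [-28.4  14.4]
y,z [-41.7  23.2]
y,z [-54.2  33.1]
y,z [-65.8  43.9]
```

{"fn": "move_arm", "kwargs": {
  "plan": [
    [0,0,0,0,-14.5,6.5,0],
    [0,0,0,0,-28.5,14.5,0],
    [0,0,0,0,-41.5,23,0],
    [0,0,0,0,-54,33,0],
    [0,0,0,0,-66,44,0]
  ]
}}

```text
time_s: 48.02
ee_pos: [0.4731, -0.2823, 0.2668]
eef_rot: [0.839, 0.544, 0.0, 0.001]
force: [1.6, -6.0, -1.1]
finger_gap: 0.0081
grip_force: 61.9
```

```bash
python3 -c "
from h import *
nxt(-.08,5,0)"
```

```text
t 48.02 p [ 0.4731 -0.2823  0.2668] th 65.9 z [ 0.002 -0.002 -1.   ] F [ 1.6 -6.  -1.1] gap 0.0081 grip 61.9
rel [-141.35807142  140.15853936] rad 199.0641115625856 ang 0.7078372254725146 Frad -3.4725048724320238 Ftan 1.9509841055476247
y,z [-10.7  11.7]
y,z [-20.5  24.3]
y,z [-29.3  37.6]
y,z [-36.9  51.6]
y,z [-43.4  66.1]
```

Excellent tracking; continue.

{"fn": "move_arm", "kwargs": {
  "plan": [
    [0,0,0,0,-10.5,11.5,0],
    [0,0,0,0,-20.5,24,0],
    [0,0,0,0,-29,37.5,0],
    [0,0,0,0,-37,51.5,0],
    [0,0,0,0,-43,66,0]
  ]
}}

```text
time_s: 48.65
ee_pos: [0.4337, -0.2648, 0.2005]
eef_rot: [0.839, 0.544, -0.0, 0.001]
force: [-2.8, -3.6, 4.4]
finger_gap: 0.0082
grip_force: 63.3
```

```bash
python3 -c "
from h import *
nxt(-.06,5,0)"
```

```text
t 48.65 p [ 0.4337 -0.2648  0.2005] th 65.9 z [ 0.001 -0.001 -1.   ] F [-2.8 -3.6  4.4] gap 0.0082 grip 63.3
rel [-184.4937428    73.85527506] rad 198.72730759894333 ang 0.30747632225136323 Frad 2.6807633324756903 Ftan 3.697841757375618
y,z [-4.1 11.2]
y,z [-7.5 22.6]
y,z [-10.2  34.2]
y,z [-12.3  46. ]
y,z [-13.6  57.8]
```

{"fn": "move_arm", "kwargs": {
  "plan": [
    [0,0,0,0,-4,11,0],
    [0,0,0,0,-7.5,22.5,0],
    [0,0,0,0,-10,34,0],
    [0,0,0,0,-12,44,0],
    [0,0,0,0,-12,44,0]
  ]
}}

```text
time_s: 49.28
ee_pos: [0.4228, -0.2599, 0.1555]
eef_rot: [0.839, 0.544, -0.0, 0.0]
force: [-3.5, -5.8, -3.9]
finger_gap: 0.0082
grip_force: 64.0
```

{"fn": "move_arm", "kwargs": {
  "plan": [
    [0,0,0,0,-0.4,2,0],
    [0,0,0,0,-0.8,4,0],
    [0,0,0,0,-1.2,6,0],
    [0,0,0,0,-1.2,6,0]
  ]
}}

```text
time_s: 49.78
ee_pos: [0.4221, -0.2596, 0.1501]
eef_rot: [0.839, 0.544, -0.0, 0.001]
force: [0.5, -5.8, -1.9]
finger_gap: 0.0079
grip_force: 65.0
```

```bash
python3 -c "
from h import *
nxt(-.02,5,0)"
```

```text
t 49.77 p [ 0.4221 -0.2596  0.1501] th 65.9 z [ 0.001 -0.001 -1.   ] F [ 0.5 -5.8 -1.9] gap 0.0079 grip 65.0
rel [-197.2485486    23.54563235] rad 198.64890316567482 ang 0.04550818845329349 Frad -3.0448778184540344 Ftan -1.5755491422499728
y,z [-0.4  3.9]
y,z [-0.8  7.9]
y,z [-1.1 11.9]
y,z [-1.3 15.8]
y,z [-1.4 19.8]
```

{"fn": "move_arm", "kwargs": {
  "plan": [
    [0,0,0,0,-0.2,2,0],
    [0,0,0,0,-0.3,4,0],
    [0,0,0,0,-0.4,5,0],
    [0,0,0,0,-0.4,5,0]
  ]
}}

```text
time_s: 50.28
ee_pos: [0.4216, -0.2594, 0.1452]
eef_rot: [0.839, 0.544, -0.0, 0.0]
force: [-2.7, -5.2, 0.1]
finger_gap: 0.008
grip_force: 65.2
```

{"fn": "move_arm", "kwargs": {
  "plan": [
    [0,0,0,0,0,1.5,0],
    [0,0,0,0,0,3,0],
    [0,0,0,0,0,4,0],
    [0,0,0,0,0,4,0]
  ]
}}

```text
time_s: 50.78
ee_pos: [0.4213, -0.2592, 0.1411]
eef_rot: [0.839, 0.544, -0.0, 0.0]
force: [-5.2, -3.4, -0.2]
finger_gap: 0.0084
grip_force: 65.3
```

{"fn": "move_arm", "kwargs": {
  "plan": [
    [0,0,0,0,0,1,0],
    [0,0,0,0,0,2,0],
    [0,0,0,0,0,3,0],
    [0,0,0,0,0,3,0]
  ]
}}

```text
time_s: 51.28
ee_pos: [0.4213, -0.2592, 0.1396]
eef_rot: [0.839, 0.544, -0.0, 0.001]
force: [-14.2, 2.3, 23.1]
finger_gap: 0.0082
grip_force: 67.5
```

{"fn": "move_arm", "kwargs": {
  "plan": [
    [0,0,0,0,0,0,0.9],
    [0,0,0,0,0,0,0.9],
    [0,0,0,0,0,0,0.9],
    [0,0,0,0,0,-30,1],
    [0,0,0,0,0,-70,1]
  ]
}}

```text
time_s: 51.9
ee_pos: [0.4212, -0.2585, 0.2082]
eef_rot: [0.839, 0.544, -0.0, -0.001]
force: [0.4, -1.0, -0.5]
finger_gap: 0.0852
grip_force: 0.0
```

{"fn": "move_arm", "kwargs": {
  "plan": [
    [0,0,0,0,0,-40,1],
    [0,0,0,0,-20,-90,1],
    [0,0,0,0,-40,-130,1],
    [0,0,0,0,-60,-150,1],
    [0,0,0,0,-60,-150,1]
  ]
}}

```text
time_s: 52.52
ee_pos: [0.3665, -0.2343, 0.3597]
eef_rot: [0.839, 0.544, 0.0, 0.002]
force: [0.7, 0.2, -0.0]
finger_gap: 0.0856
grip_force: 0.0
```

Run:
```python
from h import *
st()
b=snap('side','s10');s0=cv2.imread('pics/side0.png')[:,:,::-1]
d=cv2.absdiff(b,s0).sum(2)[105:205,280:350]; print('frame-region diff share >60 :',(d[:, :]>60).mean())
# door left rear/front corner region and stand area
hs=cv2.cvtColor(b,cv2.COLOR_RGB2HSV);m=cv2.inRange(hs,(40,60,30),(88,255,255));z=np.zeros_like(m);z[150:270,260:360]=m[150:270,260:360]
n,l,s,c=cv2.connectedComponentsWithStats(z);print([(s[i,4],np.round(c[i],1)) for i in range(1,n) if s[i,4]>8])
a=snap('top','t10');t0=cv2.imread('pics/top0.png')[:,:,::-1]
d=cv2.absdiff(a,t0).sum(2)[150:200,330:420];print('top',(d>60).mean())
```

```text
t 52.52 p [ 0.3665 -0.2343  0.3597] th 65.9 z [ 0.002 -0.002 -1.   ] F [ 0.7  0.2 -0. ] gap 0.0856 grip 0.0
frame-region diff share >60 : 0.055285714285714285
[(np.int32(29), array([292.3, 194.8])), (np.int32(47), array([298.7, 243.1]))]
top 0.006666666666666667
```

Run:
```python
from h import *
for f in('t5','t10'):
  a=cv2.imread(f'pics/{f}.png').astype(int); m=((a[:,:,0]-a[:,:,2]>5)&(a[:,:,0]-a[:,:,2]<40)&(a[:,:,0]>130)).astype(np.uint8); m=cv2.morphologyEx(m,cv2.MORPH_OPEN,np.ones((3,3),np.uint8)); m[:95]=0
  n,l,s,c=cv2.connectedComponentsWithStats(m); print(f,[(list(map(int,s[i])),np.round(onz('top',c[i],.066)[:2],2)) for i in range(1,n) if s[i,4]>60 and 100<c[i][0]<520])
```

```text
t5 [([405, 161, 24, 17, 186], array([ 0.66, -0.39])), ([275, 166, 21, 28, 291], array([0.63, 0.1 ])), ([472, 207, 32, 43, 979], array([ 0.44, -0.65])), ([143, 211, 17, 13, 133], array([0.49, 0.59]))]
t10 [([405, 161, 22, 17, 205], array([ 0.66, -0.39])), ([213, 201, 16, 8, 84], array([0.53, 0.34])), ([471, 207, 33, 43, 1025], array([ 0.44, -0.65])), ([146, 209, 21, 23, 214], array([0.48, 0.58])), ([167, 208, 7, 17, 68], array([0.49, 0.53]))]
```

Those patches are the trowel, the trays on their posts, the cloche and the seed tin, so there's no third tray. I'm handing the job in.

```bash
python3 -c "
from h import *
print(job.finish_job())"
```

```text
the job is handed in; nothing more can be done
None
```

The job is handed in at about 53 s: both tray arms are locked home on the left and right posts, a houseleek stands in the middle of each tray, and the cold frame door is shut again. Opening the door briefly pulled the wrist to about 110 N, under the 120 N limit, and I have no verdict back from the judge.

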